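# Load the carousel cassette reader and start the reading

### The job

Set up the food-test reader for the next batch: pull the used grey cassette out of the loading bay and drop it in the yellow tub, then slide every fresh white cassette fully home, blue-banded end first, one into each case, turning the carousel on to bring an empty case to the bay by pulling up the red index knob, swinging the arm round and letting the pin spring into the next hole. When all are loaded, index the carousel to the last hole (read position, red dot) with the pin home, and only then press the green start button fully; leave the dropper bottle, the sample cup and the timer where they are.

Things in the scene. Friction and masses are not known exactly. Their poses are not given: they have to be found in the camera images.
- reader: Fixed white bench reader, 270 x 270 mm, roof top 75 mm up, a carousel under its clear roof. Origin: at table height under its centre, on the carousel's vertical axis; -x is its front, facing the robot within 0.3 rad. The right wall has a black module 32 mm deep and 58 mm high. Small lamps on the front-left corner of the roof, start button on the front-right
- bay (a point): Middle of the loading bay (reader frame -120, 0, 52 mm): a notch in the reader's front, open in front and above, 110 mm wide, from reader x -135 to the roof edge at x -80 mm; its bottom is 15 mm above the table. A cassette slides in level along reader +x; when it is home in the case standing at the bay, this point is the middle of its back end face
- carousel (a joint): Angle of carousel and index arm, rad, growing anticlockwise seen from above, stops just past both ends. Holes at 0, 0.785, 1.571, 2.356, 3.142: at the first four, case 1, 2, 3, 4 stands at the bay; the last (red dot) is the read position, orange shutter at the bay. The knob stands at this angle minus 1.571 from reader +x. Starts at 0. Friction 0.12 N m: it stays where left
- pin (a joint): Lift of the sprung index pin, m: 0 home in a hole, 0.008 when its tip rides on the index plate between holes, 0.013 at its upper stop. The carousel is locked (about 1 mm play at the pin) unless it is lifted 8 mm. The spring pulls it down with 6 N when home, 12 N at the upper stop; released within about 2 mm of a hole's centre it drops in by itself
- knob_grip (a point): Grip point on the axis of the red pull knob at the end of the steel index arm on the roof: a cylinder 26 mm across from 12 mm below to 14 mm above the point. It spins freely on the pin. 75 mm from the reader's axis; 120 mm above the table with the pin home, rises with the pin. The arm's top lies 26 mm below it
- start_top (a point): Top centre of the round green start button, 26 mm across, on the front-right corner of the reader's roof; pressed straight down
- start (a joint): Travel of the start button, m: 0 released, 0.006 fully pressed (5 N); springs back
- used: Used cassette, grey with a black band, 70 x 25 x 8 mm, 25 g. Origin: middle of the front end's lower edge (it spans x -70 to 0, y -12.5 to 12.5, z 0 to 8 mm; z up as it lies). +x points out of the front (banded) end, which goes in first; the round well is near the back end. Starts home in case 1 at the bay
- tub: Loose yellow discard tub, open on top, outside 150 (x) x 130 (y) x 45 mm high, walls 3 mm, 0.35 kg. Origin: centre of the underside
- case1 (a point): On the carousel: foot of cassette case 1's inner stop, where a fully home cassette has its origin; x points inwards, as a cassette slides in, z up. A case is a flat blue sleeve, inside 28 wide and 10.5 mm high, running outwards from the stop (50 mm from the axis) straight to 80 and flared to 90 mm; floor 48 mm above the table; its back 30 mm sticks out over a tongue 14 mm wide
- case2 (a point): On the carousel: foot of cassette case 2's inner stop, where a fully home cassette has its origin; x points inwards, as a cassette slides in, z up.
- case3 (a point): On the carousel: foot of cassette case 3's inner stop, where a fully home cassette has its origin; x points inwards, as a cassette slides in, z up.
- case4 (a point): On the carousel: foot of cassette case 4's inner stop, where a fully home cassette has its origin; x points inwards, as a cassette slides in, z up.
- cassette1: Fresh test cassette, white with a blue band, 70 x 25 x 8 mm, 25 g. Origin: middle of the front end's lower edge (it spans x -70 to 0, y -12.5 to 12.5, z 0 to 8 mm; z up as it lies). +x points out of the front (banded) end, which goes in first; the round well is near the back end. May be absent
- cassette2: Fresh test cassette, white with a blue band, 70 x 25 x 8 mm, 25 g. Origin: middle of the front end's lower edge (it spans x -70 to 0, y -12.5 to 12.5, z 0 to 8 mm; z up as it lies). +x points out of the front (banded) end, which goes in first; the round well is near the back end. May be absent
- cassette3: Fresh test cassette, white with a blue band, 70 x 25 x 8 mm, 25 g. Origin: middle of the front end's lower edge (it spans x -70 to 0, y -12.5 to 12.5, z 0 to 8 mm; z up as it lies). +x points out of the front (banded) end, which goes in first; the round well is near the back end. May be absent
- cassette4: Fresh test cassette, white with a blue band, 70 x 25 x 8 mm, 25 g. Origin: middle of the front end's lower edge (it spans x -70 to 0, y -12.5 to 12.5, z 0 to 8 mm; z up as it lies). +x points out of the front (banded) end, which goes in first; the round well is near the back end. May be absent
- buffer: Bystander: small dropper bottle, 28 mm across, 62 mm tall. Origin: centre of the underside
- jar1: Bystander: glass sample cup, 54 mm across, 50 mm tall. Origin: centre of the underside
- timer: Bystander: white timer 55 x 55 x 18 mm. Origin: centre of the underside

How it is judged:
On the way, in this order (a step that is already met when the one before it is completed fails the run):
1. the used cassette lies in the tub (x of used in the frame of tub between -0.07 and 0.07 m and y of used in the frame of tub between -0.06 and 0.06 m and z of used in the frame of tub between -0.005 and 0.035 m and angle between used's own x axis and vertical between 1.2 and 1.95 rad), for 0.2 s.
2. every fresh cassette is fully home in a case (((x of cassette1 in the frame of case1 between -0.006 and 0.004 m and y of cassette1 in the frame of case1 between -0.005 and 0.005 m and z of cassette1 in the frame of case1 between -0.004 and 0.012 m and angle between the x axis of cassette1 and the x axis of case1, either way round below 0.15 rad) or (x of cassette1 in the frame of case2 between -0.006 and 0.004 m and y of cassette1 in the frame of case2 between -0.005 and 0.005 m and z of cassette1 in the frame of case2 between -0.004 and 0.012 m and angle between the x axis of cassette1 and the x axis of case2, either way round below 0.15 rad) or (x of cassette1 in the frame of case3 between -0.006 and 0.004 m and y of cassette1 in the frame of case3 between -0.005 and 0.005 m and z of cassette1 in the frame of case3 between -0.004 and 0.012 m and angle between the x axis of cassette1 and the x axis of case3, either way round below 0.15 rad) or (x of cassette1 in the frame of case4 between -0.006 and 0.004 m and y of cassette1 in the frame of case4 between -0.005 and 0.005 m and z of cassette1 in the frame of case4 between -0.004 and 0.012 m and angle between the x axis of cassette1 and the x axis of case4, either way round below 0.15 rad)) and ((x of cassette2 in the frame of case1 between -0.006 and 0.004 m and y of cassette2 in the frame of case1 between -0.005 and 0.005 m and z of cassette2 in the frame of case1 between -0.004 and 0.012 m and angle between the x axis of cassette2 and the x axis of case1, either way round below 0.15 rad) or (x of cassette2 in the frame of case2 between -0.006 and 0.004 m and y of cassette2 in the frame of case2 between -0.005 and 0.005 m and z of cassette2 in the frame of case2 between -0.004 and 0.012 m and angle between the x axis of cassette2 and the x axis of case2, either way round below 0.15 rad) or (x of cassette2 in the frame of case3 between -0.006 and 0.004 m and y of cassette2 in the frame of case3 between -0.005 and 0.005 m and z of cassette2 in the frame of case3 between -0.004 and 0.012 m and angle between the x axis of cassette2 and the x axis of case3, either way round below 0.15 rad) or (x of cassette2 in the frame of case4 between -0.006 and 0.004 m and y of cassette2 in the frame of case4 between -0.005 and 0.005 m and z of cassette2 in the frame of case4 between -0.004 and 0.012 m and angle between the x axis of cassette2 and the x axis of case4, either way round below 0.15 rad)) and ((x of cassette3 in the frame of case1 between -0.006 and 0.004 m and y of cassette3 in the frame of case1 between -0.005 and 0.005 m and z of cassette3 in the frame of case1 between -0.004 and 0.012 m and angle between the x axis of cassette3 and the x axis of case1, either way round below 0.15 rad) or (x of cassette3 in the frame of case2 between -0.006 and 0.004 m and y of cassette3 in the frame of case2 between -0.005 and 0.005 m and z of cassette3 in the frame of case2 between -0.004 and 0.012 m and angle between the x axis of cassette3 and the x axis of case2, either way round below 0.15 rad) or (x of cassette3 in the frame of case3 between -0.006 and 0.004 m and y of cassette3 in the frame of case3 between -0.005 and 0.005 m and z of cassette3 in the frame of case3 between -0.004 and 0.012 m and angle between the x axis of cassette3 and the x axis of case3, either way round below 0.15 rad) or (x of cassette3 in the frame of case4 between -0.006 and 0.004 m and y of cassette3 in the frame of case4 between -0.005 and 0.005 m and z of cassette3 in the frame of case4 between -0.004 and 0.012 m and angle between the x axis of cassette3 and the x axis of case4, either way round below 0.15 rad)) and ((x of cassette4 in the frame of case1 between -0.006 and 0.004 m and y of cassette4 in the frame of case1 between -0.005 and 0.005 m and z of cassette4 in the frame of case1 between -0.004 and 0.012 m and angle between the x axis of cassette4 and the x axis of case1, either way round below 0.15 rad) or (x of cassette4 in the frame of case2 between -0.006 and 0.004 m and y of cassette4 in the frame of case2 between -0.005 and 0.005 m and z of cassette4 in the frame of case2 between -0.004 and 0.012 m and angle between the x axis of cassette4 and the x axis of case2, either way round below 0.15 rad) or (x of cassette4 in the frame of case3 between -0.006 and 0.004 m and y of cassette4 in the frame of case3 between -0.005 and 0.005 m and z of cassette4 in the frame of case3 between -0.004 and 0.012 m and angle between the x axis of cassette4 and the x axis of case3, either way round below 0.15 rad) or (x of cassette4 in the frame of case4 between -0.006 and 0.004 m and y of cassette4 in the frame of case4 between -0.005 and 0.005 m and z of cassette4 in the frame of case4 between -0.004 and 0.012 m and angle between the x axis of cassette4 and the x axis of case4, either way round below 0.15 rad))), for 0.2 s.
3. the carousel is at the read position with the index pin home and every cassette still home (all of step 2 and value of joint carousel between 3.1066 and 3.1766 rad and value of joint pin below 0.002 m), for 0.2 s.
4. the start button is pressed fully with the pin home at the read position (all of step 3 and value of joint start above 0.0045 m), for 0.05 s.
At the end, for the whole second after the job is handed in: Used cassette in the tub; every fresh cassette present home in a case, front end first, within 6 mm of the stop; carousel at the last hole within 0.035 rad, pin lift under 2 mm; start pressed at least 4.5 mm after that and released; all at rest (all of step 1 and all of step 3 and value of joint start below 0.002 m and linear speed of each of used, cassette1, cassette2, cassette3, cassette4 below 0.02 m/s); the robot touches nothing.
It fails at once if a bystander (dropper bottle, sample cup, timer) is shoved more than 30 mm or tipped over (distance of any of buffer, jar1, timer from where it was at the start of the episode above 0.03 m or angle between any of buffer, jar1, timer's own z axis and vertical above 0.5 rad).
It fails at once if the start button is pressed before the carousel stands locked in the read position (value of joint start above 0.004 m and not (value of joint carousel between 3.1066 and 3.1766 rad and value of joint pin below 0.002 m)).
Of cassette1, cassette2, cassette3, cassette4 only 3 to 4 are there at a start; the rules pass over those that are not, and their reading is None.
At some moment in a run one of cassette1, cassette2, cassette3, cassette4 may be knocked a few centimetres aside while the robot is not near it.
Once in a run the grip may slacken for a moment while it holds something.
It also fails if it takes over 210 s, if anything falls off the work surface, if the arm or the gripper's body presses on something with over 40 N, if the wrist force passes 120 N, or if a joint passes its speed limit or range.

### The arm

A 6-joint arm with a two-finger parallel gripper is mounted at the origin on the work surface. World frame = base frame: x ahead of the robot, y to its left, z up, the work surface at z = 0. Lengths are in m, angles in rad, forces in N, time in s.
With the tool pointing down it reaches from about 0.425 to 1.125 m from the base axis. Payload 14.9 kg.
Tool frame: the origin (TCP) lies at the very end of the fingers, on their centre line; the grasp point (between the pads) lies 19 mm behind it; z points along the fingers, y is the line along which they close (so a half turn about z gives the same grasp; the last joint's range is limited). The gripper opens to 91 mm and grips with 3 to 60 N. Pads are 32 mm wide; open, the fingers measure 118 mm over their backs; the gripper's body (76 mm by 178 mm) begins 60 mm behind the grasp point.
Start: joints at [1.294, 0.379, 1.734, -0, 1.028, -0.033], TCP at [0.169, 0.679, 0.189] pointing down, gripper open.
Joint ranges: [-2.77, 2.77], [-0.74, 2.19], [0, 2.66], [-1.06, 4.2], [0.31, 2.87], [-3.08, 3.08]. Speed limits (rad/s): [1.89, 1.89, 2.39, 3.14, 3.14, 3.14].

### API

Orientations are given as a 3x3 rotation matrix whose columns are the frame's x, y, z axes.
In Python, from plant import manip gives the robot as it stands.
- The arm moves only by the tool apply_moves, never from a script. Its argument "commands" is a list of rows, each an object of numbers: "tx", "ty", "tz": the shift along the tool's x, y, z in cm; "yaw": the turn about the tool's z in rad. A call has 1 to 20 rows; each row is the pose to reach, as a shift and turn from the pose commanded when the call began, along the tool's axes at that moment; what a row does not reach only later rows make up. A row lasts 1/12 s, in which the tool goes at most 41.7 mm and 7.16 degrees, less where a joint would pass 70% of its speed; a pose out of reach is approached as far as the arm can. A call with a gripper value outside its range is refused whole. "jaw" is the finger opening in cm, from 0 to 9.12, set as the call begins (left out, the last holds). The fingers move at their own pace and stop on an object; the grip force is fixed at half the most. Time passes only in rows, so rows that repeat a pose let the fingers close. It gives the time, the measured TCP pose, the force, the opening and the grip force at its end, in the units of the state.
- manip.state(): the state, without advancing time (a new reading comes with each control period).
- manip.grab_frame(name): name is "side" or "top" or "wrist"; returns the picture (480x640x3 uint8, red, green, blue); there is no depth.
- manip.get_calibration(name): a dict with "fx", "fy", "cx", "cy" (pixels), "k1" (the pictures are not rectified: a ray, as slopes to the right and down, at radius r is drawn at 1 + k1 r^2 times it, then the intrinsics apply), "extrinsics" (4x4, takes a point from camera to world coordinates). Camera axes: x right, y up, looking along -z (the intrinsics and any distortion apply to the point x, -y, -z); pixel columns grow to the right and rows downward; lengths in m; the calibration is good to about 2 mm. A picture is of the moment at which its call begins: read the wrist's pose just before it. get_calibration takes no time and is no camera call; for the wrist camera it gives the pose at the moment of the call.
- manip.sign_off(): hands the job in; it is judged then, once.
The state is a dict: "clock": time; "qpos": joint angles; "qvel": joint speeds; "joint_torque": joint torques, N m; "eef_pos": TCP position; "tool_rot": TCP orientation; "force": force on the tool from outside, world axes, zero at the start; "ft_torque": the same for the moment, N m; "finger_gap": finger opening in m; "gripper_force": force on a finger pad.
Only numpy, scipy, OpenCV 4.12 (cv2) and the standard library are available. Lean on these libraries where they do the work, as an engineer would, in place of code of your own. Each camera call takes 0.05 s, during which the arm holds its last target. There are 200 camera calls.

## Working session

There is one attempt and no reset: what is moved stays moved. The work goes in short steps, Python scripts to look and compute and a tool call to move; the robot and the scene stay as the last step left them, time stands still between calls to the robot, and variables do not carry over. Pictures are saved under pics/ and viewed, at most 14 in all, crops included, and the job is handed in when it is done.

Besides the shell and the picture viewer there is one more tool, called after "Request:" as name([rows], argument=value, ...), one row to a line, values as JSON. apply_moves: Moves the arm, as the interface text tells. Its arguments: {"type":"object","properties":{"commands":{"type":"array","items":{"type":"object","properties":{"tx":{"type":"number"},"ty":{"type":"number"},"tz":{"type":"number"},"yaw":{"type":"number"}}}},"jaw":{"type":"number"}},"required":["commands"]}

```bash
ls; mkdir -p pics; python3 - <<'E'
from plant import manip
import cv2
s=manip.state();print({k:s[k] for k in('clock','eef_pos','tool_rot','finger_gap')})
for n in('top','side'):
    c=manip.get_calibration(n);print(n,c)
    cv2.imwrite(f'pics/{n}0.png',manip.grab_frame(n)[:,:,::-1])
E
```

```text
pics
{'clock': 0.0, 'eef_pos': array([0.16885986, 0.678884  , 0.18818972]), 'tool_rot': array([[-9.70434925e-01,  2.41362744e-01, -2.86973779e-04],
       [ 2.41362914e-01,  9.70434333e-01, -1.07162094e-03],
       [ 1.98398382e-05, -1.10920321e-03, -9.99999385e-01]]), 'finger_gap': 0.09127914135108293}
top {'fx': 453.68176610936825, 'fy': 453.68176610936825, 'cx': 315.62253850545824, 'cy': 237.91719301266497, 'k1': -0.08052660921407126, 'extrinsics': array([[-1.81891084e-02,  9.82829028e-01, -1.83619875e-01,
         4.23425105e-01],
       [-9.99828584e-01, -1.72444168e-02,  6.74043120e-03,
        -1.23205132e-04],
       [ 3.45827379e-03,  1.83711002e-01,  9.82974215e-01,
         1.00544003e+00],
       [ 0.00000000e+00,  0.00000000e+00,  0.00000000e+00,
         1.00000000e+00]])}
side {'fx': 506.2640597868496, 'fy': 506.2640597868496, 'cx': 310.8540848308361, 'cy': 234.5509393870291, 'k1': -0.11018401272313395, 'extrinsics': array([[-0.99889476,  0.02903991, -0.03695855,  0.55962523],
       [-0.04637076, -0.48035473,  0.87584764,  0.89449826],
       [ 0.00768132,  0.87659341,  0.48117043,  0.5963655 ],
       [ 0.        ,  0.        ,  0.        ,  1.        ]])}
```

View pics/top0.png

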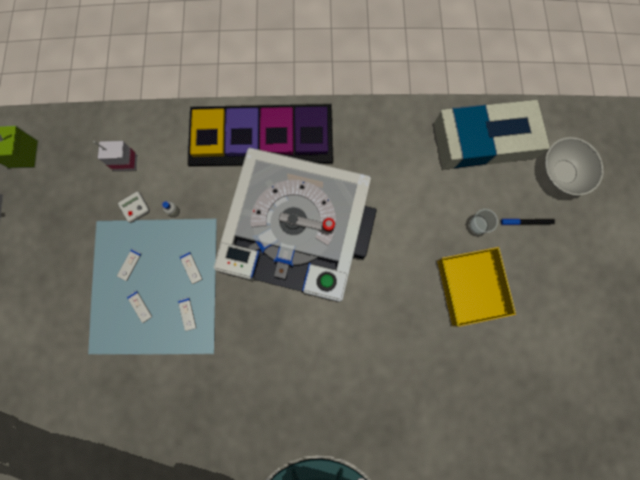

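View pics/side0.png

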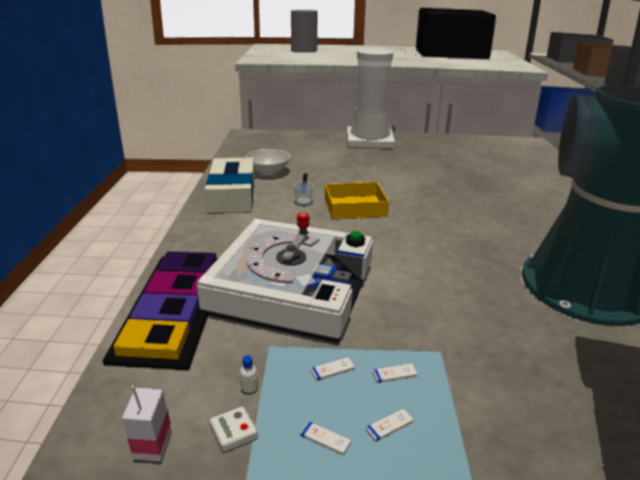

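```bash
cat > h.py <<'E'
import numpy as np, cv2
from plant import manip
def K(c): return np.array([[c['fx'],0,c['cx']],[0,c['fy'],c['cy']],[0,0,1.]]),np.array([c['k1'],0,0,0,0.])
def rays(c,uv):
    k,d=K(c); p=cv2.undistortPoints(np.float64(uv).reshape(-1,1,2),k,d,None,None,None).reshape(-1,2)
    E=c['extrinsics']; return E[:3,3],np.c_[p[:,0],-p[:,1],-np.ones(len(p))]@E[:3,:3].T
def plane(c,uv,z):
    o,r=rays(c,uv); return o+r*((z-o[2])/r[:,2])[:,None]
def proj(c,P):
    E=c['extrinsics']; q=(np.atleast_2d(P)-E[:3,3])@E[:3,:3]; k,d=K(c)
    return cv2.projectPoints(q*[1,-1,-1],np.zeros(3),np.zeros(3),k,d)[0].reshape(-1,2)
def tri(c1,u1,c2,u2):
    o1,r1=rays(c1,u1);o2,r2=rays(c2,u2);A=np.c_[r1[0],-r2[0]]
    t=np.linalg.lstsq(A,o2-o1,rcond=None)[0];a=o1+t[0]*r1[0];b=o2+t[1]*r2[0];return (a+b)/2,np.linalg.norm(a-b)
def mask(im,lo,hi):
    return cv2.inRange(cv2.cvtColor(im,cv2.COLOR_RGB2HSV),np.array(lo),np.array(hi))
def blobs(m,amin):
    return sorted([c for c in cv2.findContours(m,cv2.RETR_EXTERNAL,cv2.CHAIN_APPROX_NONE)[0] if cv2.contourArea(c)>amin],key=cv2.contourArea,reverse=True)
def cen(c): M=cv2.moments(c);return np.array([M['m10']/M['m00'],M['m01']/M['m00']])
np.set_printoptions(precision=4,suppress=True)
E
python3 - <<'E'
from h import *
T=cv2.imread('pics/top0.png')[:,:,::-1].copy();S=cv2.imread('pics/side0.png')[:,:,::-1].copy()
ct,cs=map(manip.get_calibration,('top','side'))
hsv=cv2.cvtColor(T,cv2.COLOR_RGB2HSV)
for n,p in (('cass',(190,268)),('blue',(183,256)),('mat',(150,330)),('knob',(328,224)),('btn',(326,281)),('tub',(477,287)),('roof',(330,190)),('wall',(362,210))): print(n,hsv[p[1],p[0]])
for n,lo,hi,z in(('knob',(0,170,110),(8,255,255),.134),('btn',(50,120,50),(80,255,255),.09),('tub',(20,190,100),(30,255,255),.045)):
    for c in blobs(mask(T,lo,hi),25): print('top',n,cen(c),cv2.contourArea(c),plane(ct,[cen(c)],z)[0],cv2.minAreaRect(c))
    for c in blobs(mask(S,lo,hi),25): print('side',n,cen(c),cv2.contourArea(c))
m=mask(T,(0,0,130),(179,70,255))
for c in blobs(m,80):
    r=cv2.minAreaRect(c)
    if 80<cv2.contourArea(c)<600: print('white',r, plane(ct,[r[0]],.008)[0])
w=manip.get_calibration('wrist');s=manip.state()
R=s['tool_rot'];E=w['extrinsics'];print('wrist in tool',R.T@(E[:3,3]-s['eef_pos']),R.T@E[:3,:3],w['fx'])
E
```

```text
cass [ 24  20 177]
blue [110 135 144]
mat [ 94  49 145]
knob [ 12  18 139]
btn [ 68 174 116]
tub [ 24 255 183]
roof [ 60   4 127]
wall [ 25  17 165]
top knob [328.2727 223.9886] 88.0 [ 0.6136 -0.0315  0.134 ] ((328.5, 224.0), (10.0, 11.0), 90.0)
top btn [326.3922 280.3992] 119.0 [ 0.5068 -0.0266  0.09  ] ((326.0, 280.5), (13.0, 12.0), 90.0)
side btn [355.4394 235.1061] 66.0
top tub [473.8049 287.1769] 3376.5 [ 0.4899 -0.3426  0.045 ] ((477.71246337890625, 286.0922546386719), (70.73690795898438, 58.59999465942383), 76.60750579833984)
top tub [206.8613 131.2083] 1361.0 [0.8538 0.2359 0.045 ] ((206.6942596435547, 131.4497833251953), (32.16852569580078, 46.042884826660156), 2.2025980949401855)
side tub [150.1237 337.8681] 2141.0
side tub [356.787  200.0257] 1810.0
white ((451.4544372558594, 133.61288452148438), (50.82023239135742, 10.366652488708496), 78.31063079833984) [ 0.8554 -0.3332  0.008 ]
white ((110.0, 149.0), (16.0, 24.0), 90.0) [0.8325 0.476  0.008 ]
wrist in tool [ 0.0759 -0.0006 -0.1952] [[ 0.      0.9633  0.2683]
 [ 1.     -0.0001  0.0001]
 [ 0.0002  0.2683 -0.9633]] 399.3159977770848
```

Request:
apply_moves([
  {"tx":-35,"ty":-27,"tz":-9},
  {"tx":-35,"ty":-27,"tz":-9},
  {"tx":-35,"ty":-27,"tz":-9},
  {"tx":-35,"ty":-27,"tz":-9},
  {"tx":-35,"ty":-27,"tz":-9},
  {"tx":-35,"ty":-27,"tz":-9},
  {"tx":-35,"ty":-27,"tz":-9},
  {"tx":-35,"ty":-27,"tz":-9},
  {"tx":-35,"ty":-27,"tz":-9},
  {"tx":-35,"ty":-27,"tz":-9},
  {"tx":-35,"ty":-27,"tz":-9},
  {"tx":-35,"ty":-27,"tz":-9},
  {"tx":-35,"ty":-27,"tz":-9},
  {"tx":-35,"ty":-27,"tz":-9},
])

```text
$.commands[0]: bad value
```

```bash
cat >> h.py <<'E'
def shot(n):
    c=manip.get_calibration('wrist'); im=manip.grab_frame('wrist'); cv2.imwrite(f'pics/{n}.png',im[:,:,::-1]); np.save(f'pics/{n}.npy',c,allow_pickle=True); return im,c
def load(n): return cv2.imread(f'pics/{n}.png')[:,:,::-1].copy(),np.load(f'pics/{n}.npy',allow_pickle=True).item()
E
python3 - <<'E'
from h import *
shot('w1')
s=manip.state();print(s['clock'],s['eef_pos'])
E
```

```text
0.15 [0.1689 0.679  0.1883]
```

View pics/w1.png

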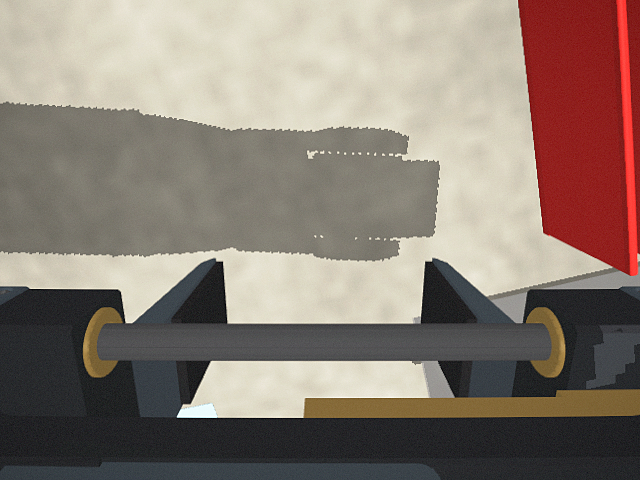

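Request:
apply_moves([
  {"tx":-16,"ty":-23,"tz":-2},
  {"tx":-16,"ty":-23,"tz":-2},
  {"tx":-16,"ty":-23,"tz":-2},
  {"tx":-16,"ty":-23,"tz":-2},
  {"tx":-16,"ty":-23,"tz":-2},
  {"tx":-16,"ty":-23,"tz":-2},
  {"tx":-16,"ty":-23,"tz":-2},
  {"tx":-16,"ty":-23,"tz":-2},
  {"tx":-16,"ty":-23,"tz":-2},
  {"tx":-16,"ty":-23,"tz":-2},
  {"tx":-16,"ty":-23,"tz":-2},
])

```text
$.commands[0]: bad value
```

```bash
python3 - <<'E'
from h import *
shot('w2')
s=manip.state();print(s['clock'],s['eef_pos'])
E
```

```text
0.2 [0.1689 0.6791 0.1884]
```

View pics/w2.png

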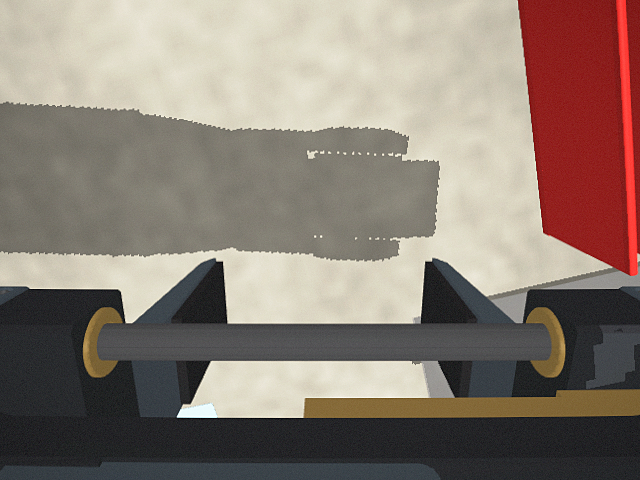

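Request:
apply_moves([
  {"tx":-4.0,"ty":-3.0,"tz":-2.0,"yaw":0.0},
  {"tx":-40.0,"ty":-21.0,"tz":-13.0,"yaw":0.0},
])

```text
clock: 0.37
eef_pos: [0.2228, 0.6224, 0.2151]
tool_rot: [[-0.971, 0.239, -0.001], [0.239, 0.971, -0.001], [0.0, -0.001, -1.0]]
force: [0.6, 0.8, 0.6]
finger_gap: 0.0911
gripper_force: 0.0
```

Request:
apply_moves([
  {"tx":-46.5,"ty":-32.0,"tz":-10.5,"yaw":0.0},
  {"tx":-46.5,"ty":-32.0,"tz":-10.5,"yaw":0.0},
  {"tx":-46.5,"ty":-32.0,"tz":-10.5,"yaw":0.0},
  {"tx":-46.5,"ty":-32.0,"tz":-10.5,"yaw":0.0},
  {"tx":-46.5,"ty":-32.0,"tz":-10.5,"yaw":0.0},
  {"tx":-46.5,"ty":-32.0,"tz":-10.5,"yaw":0.0},
  {"tx":-46.5,"ty":-32.0,"tz":-10.5,"yaw":0.0},
  {"tx":-46.5,"ty":-32.0,"tz":-10.5,"yaw":0.0},
  {"tx":-46.5,"ty":-32.0,"tz":-10.5,"yaw":0.0},
  {"tx":-46.5,"ty":-32.0,"tz":-10.5,"yaw":0.0},
  {"tx":-46.5,"ty":-32.0,"tz":-10.5,"yaw":0.0},
  {"tx":-46.5,"ty":-32.0,"tz":-10.5,"yaw":0.0},
  {"tx":-46.5,"ty":-32.0,"tz":-10.5,"yaw":0.0},
  {"tx":-46.5,"ty":-32.0,"tz":-10.5,"yaw":0.0},
  {"tx":-46.5,"ty":-32.0,"tz":-10.5,"yaw":0.0},
  {"tx":-46.5,"ty":-32.0,"tz":-10.5,"yaw":0.0},
])

```text
clock: 1.7
eef_pos: [0.5985, 0.1991, 0.3204]
tool_rot: [[-0.97, 0.244, -0.0], [0.244, 0.97, 0.0], [0.0, 0.0, -1.0]]
force: [-0.6, 0.3, -0.3]
finger_gap: 0.0908
gripper_force: 0.0
```

```bash
python3 - <<'E'
from h import *
shot('w3')
s=manip.state();print(s['clock'],s['eef_pos'])
E
```

```text
1.75 [0.5976 0.2    0.32  ]
```

View pics/w3.png

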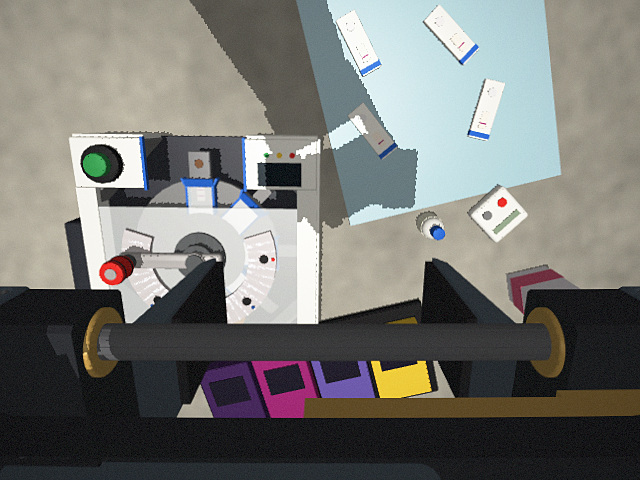

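```bash
cat >> h.py <<'E'
def cass(im,c,amin=500,amax=6000):
    h=cv2.cvtColor(cv2.medianBlur(im,5),cv2.COLOR_RGB2HSV)
    mat=cv2.inRange(h,np.array((80,32,20)),np.array((103,130,255)))
    b=blobs(mat,5000)[0]; reg=np.zeros_like(mat); cv2.fillPoly(reg,[cv2.convexHull(b)],255); reg=cv2.erode(reg,np.ones((5,5)))
    m=cv2.morphologyEx(cv2.bitwise_and(reg,~mat),cv2.MORPH_OPEN,np.ones((5,5)))
    out=[]
    for q in blobs(m,amin):
        if cv2.contourArea(q)>amax: continue
        w=plane(c,q.reshape(-1,2),.006)
        (cx,cy),(a,bb),an=cv2.minAreaRect((w[:,:2]*1000).astype(np.float32)); an=np.radians(an)
        if a<bb: a,bb,an=bb,a,an+np.pi/2
        d=np.array([np.cos(an),np.sin(an)])
        # blue end
        bm=np.zeros_like(m); cv2.drawContours(bm,[q],-1,255,-1)
        bl=cv2.inRange(h,np.array((104,120,20)),np.array((125,255,255)))&bm
        yx=np.argwhere(bl)
        if len(yx): 
            wb=plane(c,[yx.mean(0)[::-1]],.006)[0,:2]*1000
            if (wb-[cx,cy])@d<0: d=-d
        out.append((np.array([cx,cy])/1000,np.arctan2(d[1],d[0]),a,bb,len(yx),cen(q)))
    return out
E
python3 - <<'E'
from h import *
im,c=load('w3')
for o in cass(im,c): print(*o)
h=cv2.cvtColor(im,cv2.COLOR_RGB2HSV)
for n,lo,hi,z in(('knob',(0,150,90),(8,255,255),.134),('btn',(50,120,40),(80,255,255),.09)):
    for q in blobs(mask(im,lo,hi),120): print(n,cen(q),cv2.minEnclosingCircle(q),plane(c,[cen(q)],z)[0])
bl=mask(im,(105,150,40),(125,255,255))
for q in blobs(bl,25): print('blue',cv2.boundingRect(q),cv2.contourArea(q))
cv2.imwrite('pics/z3.png',cv2.resize(im[125:335,60:330,::-1],None,fx=2.9,fy=2.8,interpolation=cv2.INTER_CUBIC))
E
```

```text
[0.4628 0.3854] 0.5819511650849705 68.501708984375 27.375778198242188 104 [450.6686  33.9084]
[0.5558 0.4131] -0.459490562626666 69.52867126464844 28.158935546875 91 [486.2021 108.8217]
knob [111.7532 272.8595] ((112.0, 272.5), 12.500100135803223) [ 0.6139 -0.0294  0.134 ]
btn [ 96.316  164.3268] ((96.37096405029297, 164.18548583984375), 14.010849952697754) [ 0.5054 -0.027   0.09  ]
blue (180, 177, 40, 30) 308.0
blue (230, 138, 30, 70) 221.0
blue (139, 137, 10, 53) 194.5
blue (430, 226, 15, 14) 131.5
blue (459, 44, 19, 20) 77.5
blue (360, 60, 21, 15) 73.5
blue (468, 130, 21, 9) 72.5
blue (379, 143, 18, 16) 58.5
```

View pics/z3.png

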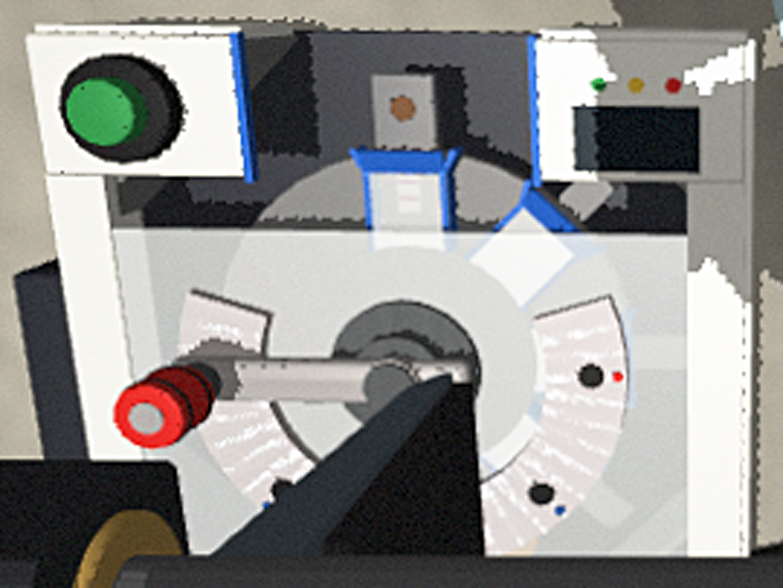

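```bash
python3 - <<'E'
from h import *
im,c=load('w3')
P=plane(c,[(143.8,136.8),(148.3,189.3),(242.8,137.5),(244.1,191.1)],.075)[:,:2];print('bay edge',P)
a=lambda d:np.arctan2(d[1],d[0])
print('yaws',a(P[1]-P[0]),a(P[3]-P[2]),a(P[2]-P[0])-np.pi/2,a(P[3]-P[1])-np.pi/2,'widths',np.linalg.norm(P[2]-P[0]),np.linalg.norm(P[3]-P[1]))
U=plane(c,[(188.6,150.7),(210.7,151)],.056)[:,:2];print('used back',U,U.mean(0),a(U[1]-U[0])-np.pi/2,np.linalg.norm(U[1]-U[0]))
kn=plane(c,[(110.7,273.9)],.134)[0,:2];print('knob',kn)
for yaw in(-.23,-.24,-.25):
    R=np.array([[np.cos(yaw),-np.sin(yaw)],[np.sin(yaw),np.cos(yaw)]])
    print(yaw,'axis by knob',kn-R@[0,-.075],'by used',U.mean(0)-R@[-.12,0],'by edges',P.mean(0)-R@[-.1075,0])
h=cv2.cvtColor(im,cv2.COLOR_RGB2HSV)
for p in((380,125),(355,150),(340,60),(355,40),(400,200),(520,60),(380,180)):print(p,h[p[1],p[0]])
# blue-band ends on mat in world
print(plane(c,[(369,71),(386,154)],.006))
E
```

```text
bay edge [[0.4901 0.0259]
 [0.5448 0.0104]
 [0.5171 0.1292]
 [0.573  0.1135]]
yaws -0.275742732582879 -0.2743160317877796 -0.25597790631287576 -0.26640125664091063 widths 0.10683505693000893 0.10690169026982631
used back [[0.5156 0.0616]
 [0.5221 0.0858]] [0.5188 0.0737] -0.2618907391986329 0.025065470181695533
knob [ 0.6147 -0.0309]
-0.23 axis by knob [0.6318 0.0421] by used [0.6357 0.0463] by edges [0.6359 0.0452]
-0.24 axis by knob [0.6326 0.0419] by used [0.6354 0.0452] by edges [0.6357 0.0442]
-0.25 axis by knob [0.6333 0.0418] by used [0.6351 0.044 ] by edges [0.6354 0.0431]
(380, 125) [ 18  19 163]
(355, 150) [ 92  39 130]
(340, 60) [ 94  41 131]
(355, 40) [ 40   3 251]
(400, 200) [ 93  39 124]
(520, 60) [ 97  44 221]
(380, 180) [ 94  44 127]
[[0.4787 0.2842 0.006 ]
 [0.579  0.2839 0.006 ]]
```

```bash
cat > plan.py <<'E'
from h import *
AX=np.array([.6346,.0418]); YAW=-.265
def rd(x,y=0,yaw=None):
    w=YAW if yaw is None else yaw
    return AX+np.array([[np.cos(w),-np.sin(w)],[np.sin(w),np.cos(w)]])@[x,y]
def plan(start,calls):
    # start=(x,y,z,psi) ; calls: list of lists of waypoints; psi: tool x axis angle = pi+psi
    p=np.array(start,float)
    for n,wps in enumerate(calls):
        a=np.pi+p[3]; X=np.array([np.cos(a),np.sin(a)]);Y=np.array([np.sin(a),-np.cos(a)])
        for w in wps:
            d=np.array(w[:2])-p[:2]; print('call',n,'tx %.2f ty %.2f tz %.2f yaw %.3f'%(100*d@X,100*d@Y,-100*(w[2]-p[2]),-(w[3]-p[3])), 'rows>=',int(np.ceil(max(np.linalg.norm(np.r_[d,w[2]-p[2]])/.0417,abs(w[3]-p[3])/.125))))
        p=np.array(wps[-1],float)
def here():
    s=manip.state(); R=s['tool_rot']; psi=np.arctan2(R[1,0],R[0,0])-np.pi; psi=(psi+np.pi)%(2*np.pi)-np.pi
    print('clock %.2f'%s['clock'],s['eef_pos'],'psi %.4f'%psi,'gap %.4f gf %.1f'%(s['finger_gap'],s['gripper_force']),s['force']); return (*s['eef_pos'],psi)
E
python3 - <<'E'
from plan import *
st=here()
ct=manip.get_calibration('top'); tb=plane(ct,[(477.7,286.1)],.035)[0,:2];print('tub',tb)
t=tb-.024*np.array([np.cos(YAW),np.sin(YAW)]);print(t)
g=rd(-.110);o=rd(-.188);print(g,o)
plan(st,[[(*g,.13,YAW),(*g,.040,YAW)],[(*o,.040,YAW),(*o,.12,YAW),(*t,.12,YAW),(*t,.02,YAW)]])
E
```

```text
clock 1.75 [0.5976 0.2    0.32  ] psi -0.2449 gap 0.0912 gf 0.0 [ 0.0426  1.1111 -0.4318]
tub [ 0.4927 -0.355 ]
[ 0.4695 -0.3487]
[0.5284 0.0706] [0.4532 0.091 ]
call 0 tx 3.58 ty -14.23 tz 19.00 yaw 0.020 rows>= 6
call 0 tx 3.58 ty -14.23 tz 28.00 yaw 0.020 rows>= 8
call 1 tx 7.80 ty -0.00 tz -0.00 yaw -0.000 rows>= 2
call 1 tx 7.80 ty -0.00 tz -8.00 yaw -0.000 rows>= 3
call 1 tx -5.29 ty -42.01 tz -8.00 yaw -0.000 rows>= 11
call 1 tx -5.29 ty -42.01 tz 2.00 yaw -0.000 rows>= 11
```

Request:
apply_moves([
  {"tx":3.6,"ty":-14.2,"tz":19,"yaw":0.02},
  {"tx":3.6,"ty":-14.2,"tz":19,"yaw":0.02},
  {"tx":3.6,"ty":-14.2,"tz":19,"yaw":0.02},
  {"tx":3.6,"ty":-14.2,"tz":19,"yaw":0.02},
  {"tx":3.6,"ty":-14.2,"tz":19,"yaw":0.02},
  {"tx":3.6,"ty":-14.2,"tz":19,"yaw":0.02},
  {"tx":3.6,"ty":-14.2,"tz":19,"yaw":0.02},
  {"tx":3.6,"ty":-14.2,"tz":22,"yaw":0.02},
  {"tx":3.6,"ty":-14.2,"tz":24,"yaw":0.02},
  {"tx":3.6,"ty":-14.2,"tz":26,"yaw":0.02},
  {"tx":3.6,"ty":-14.2,"tz":28,"yaw":0.02},
  {"tx":3.6,"ty":-14.2,"tz":28,"yaw":0.02},
  {"tx":3.6,"ty":-14.2,"tz":28,"yaw":0.02},
], jaw=5)

```text
clock: 2.83
eef_pos: [0.5281, 0.0722, 0.0404]
tool_rot: [[-0.966, 0.26, -0.002], [0.26, 0.966, -0.0], [0.001, -0.0, -1.0]]
force: [-0.4, -0.1, 0.9]
finger_gap: 0.0503
gripper_force: 0.0
```

Request:
apply_moves([
  {"tx":0,"ty":0,"tz":0,"yaw":0},
  {"tx":0,"ty":0,"tz":0,"yaw":0},
  {"tx":0,"ty":0,"tz":0,"yaw":0},
  {"tx":0,"ty":0,"tz":0,"yaw":0},
  {"tx":0,"ty":0,"tz":0,"yaw":0},
  {"tx":0,"ty":0,"tz":0,"yaw":0},
], jaw=1)

```text
clock: 3.33
eef_pos: [0.5288, 0.0712, 0.0408]
tool_rot: [[-0.965, 0.261, 0.001], [0.261, 0.965, 0.0], [-0.001, 0.0, -1.0]]
force: [0.5, 0.9, 0.7]
finger_gap: 0.0131
gripper_force: 0.0
```

```bash
python3 - <<'E'
from plan import *
im,c=shot('w4'); here()
T=manip.grab_frame('top');S=manip.grab_frame('side')
a=cv2.resize(im[:,:,::-1],(800,600));cv2.imwrite('pics/w4v.png',np.vstack([cv2.resize(im[100:400,120:520,::-1],(400,300)), cv2.resize(S[180:320,250:437,::-1],(400,300))]))
E
```

```text
clock 3.38 [0.5287 0.0711 0.0406] psi -0.2639 gap 0.0110 gf 0.0 [-0.8965  0.3134 -0.6741]
```

View pics/w4v.png

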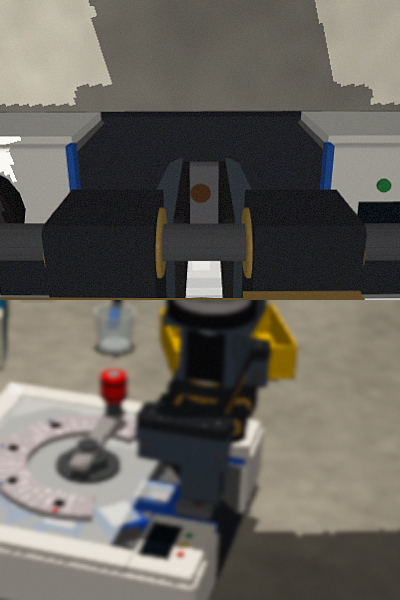

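```bash
python3 - <<'E'
from plan import *
im3,c3=load('w3');im,c=load('w4')
for z in(.03,.04,.056): 
    P=plane(c3,[(198.6,163.2),(188.6,150.7),(210.7,151)],z); print(z,P[0],proj(c,P))
print('tcp',proj(c,[manip.state()['eef_pos']]))
a,b=tri(c3,[(198.6,163.2)],c,[(320,292)]);print(a,b)
cv2.imwrite('pics/w4z.png',cv2.resize(im[230:400,240:400,::-1],(640,600)))
E
```

```text
0.03 [0.532  0.0597 0.03  ] [[306.3393 278.0429]
 [285.6507 252.8506]
 [334.4876 252.7626]]
0.04 [0.5319 0.0629 0.04  ] [[311.3795 283.3522]
 [290.2476 257.6081]
 [340.3517 257.5176]]
0.056 [0.5317 0.0681 0.056 ] [[320.5087 292.967 ]
 [298.5866 266.2371]
 [350.9861 266.1404]]
tcp [[324.8243 274.2668]]
[0.5316 0.0678 0.0548] 0.00014499324800089914
```

View pics/w4z.png

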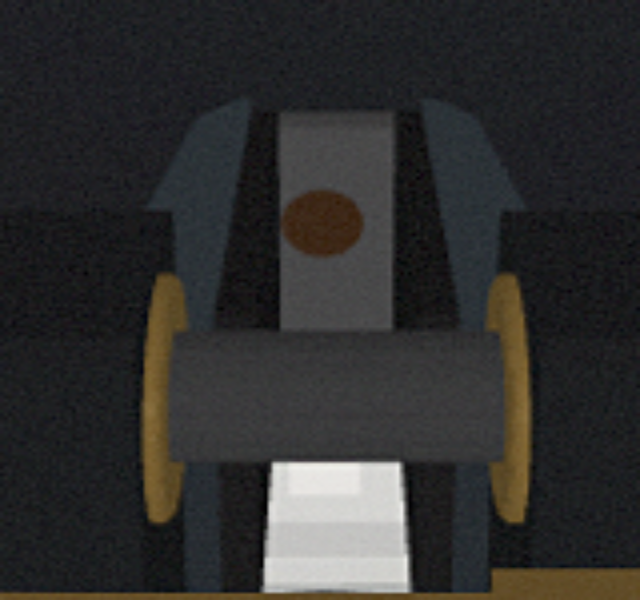

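Request:
apply_moves([
  {"tx":0,"ty":0,"tz":0,"yaw":0},
  {"tx":0,"ty":0,"tz":0,"yaw":0},
  {"tx":0,"ty":0,"tz":0,"yaw":0},
  {"tx":0,"ty":0,"tz":0,"yaw":0},
], jaw=5)

```text
clock: 3.82
eef_pos: [0.5286, 0.0712, 0.0404]
tool_rot: [[-0.965, 0.261, -0.0], [0.261, 0.965, -0.0], [0.0, -0.0, -1.0]]
force: [-0.4, -0.6, -0.6]
finger_gap: 0.0335
gripper_force: 0.0
```

Request:
apply_moves([
  {"tx":0,"ty":0,"tz":0.6,"yaw":0},
  {"tx":0,"ty":0,"tz":1.2,"yaw":0},
  {"tx":0,"ty":0,"tz":1.2,"yaw":0},
])

```text
clock: 4.07
eef_pos: [0.5278, 0.0711, 0.0271]
tool_rot: [[-0.965, 0.261, -0.002], [0.261, 0.965, -0.0], [0.002, -0.001, -1.0]]
force: [-1.3, -0.8, -0.2]
finger_gap: 0.0492
gripper_force: 0.0
```

Request:
apply_moves([
  {"tx":0,"ty":0,"tz":0,"yaw":0},
  {"tx":0,"ty":0,"tz":0,"yaw":0},
  {"tx":0,"ty":0,"tz":0,"yaw":0},
  {"tx":0,"ty":0,"tz":0,"yaw":0},
], jaw=2)

```text
clock: 4.4
eef_pos: [0.5287, 0.0712, 0.0285]
tool_rot: [[-0.965, 0.261, 0.0], [0.261, 0.965, 0.0], [-0.0, 0.0, -1.0]]
force: [-0.3, 0.5, 0.5]
finger_gap: 0.0264
gripper_force: 0.1
```

```bash
python3 - <<'E'
from plan import *
here()
E
```

```text
clock 4.40 [0.5287 0.0712 0.0285] psi -0.2638 gap 0.0264 gf 0.1 [-0.2674  0.4653  0.4768]
```

Request:
apply_moves([
  {"tx":0,"ty":0,"tz":0,"yaw":0},
  {"tx":0,"ty":0,"tz":0,"yaw":0},
  {"tx":0,"ty":0,"tz":0,"yaw":0},
])

```text
clock: 4.65
eef_pos: [0.5287, 0.0712, 0.0285]
tool_rot: [[-0.965, 0.261, 0.0], [0.261, 0.965, -0.0], [-0.0, 0.0, -1.0]]
force: [-0.3, -0.4, 1.0]
finger_gap: 0.0237
gripper_force: 30.0
```

Request:
apply_moves([
  {"tx":1.5,"ty":0,"tz":0,"yaw":0},
  {"tx":3,"ty":0,"tz":0,"yaw":0},
  {"tx":4.5,"ty":0,"tz":0,"yaw":0},
  {"tx":6,"ty":0,"tz":0,"yaw":0},
  {"tx":7.8,"ty":0,"tz":0,"yaw":0},
  {"tx":7.8,"ty":0,"tz":0,"yaw":0},
  {"tx":7.8,"ty":0,"tz":-3,"yaw":0},
  {"tx":7.8,"ty":0,"tz":-6,"yaw":0},
  {"tx":7.8,"ty":0,"tz":-9,"yaw":0},
  {"tx":7.8,"ty":0,"tz":-9,"yaw":0},
])

```text
clock: 5.48
eef_pos: [0.4567, 0.0919, 0.1235]
tool_rot: [[-0.965, 0.261, 0.007], [0.261, 0.965, 0.001], [-0.007, 0.003, -1.0]]
force: [2.2, -0.2, 0.4]
finger_gap: 0.0238
gripper_force: 30.0
```

Request:
apply_moves([
  {"tx":-13.1,"ty":-42,"tz":0,"yaw":0},
  {"tx":-13.1,"ty":-42,"tz":0,"yaw":0},
  {"tx":-13.1,"ty":-42,"tz":0,"yaw":0},
  {"tx":-13.1,"ty":-42,"tz":0,"yaw":0},
  {"tx":-13.1,"ty":-42,"tz":0,"yaw":0},
  {"tx":-13.1,"ty":-42,"tz":0,"yaw":0},
  {"tx":-13.1,"ty":-42,"tz":0,"yaw":0},
  {"tx":-13.1,"ty":-42,"tz":0,"yaw":0},
  {"tx":-13.1,"ty":-42,"tz":0,"yaw":0},
  {"tx":-13.1,"ty":-42,"tz":0,"yaw":0},
  {"tx":-13.1,"ty":-42,"tz":0,"yaw":0},
  {"tx":-13.1,"ty":-42,"tz":0,"yaw":0},
  {"tx":-13.1,"ty":-42,"tz":0,"yaw":0},
])

```text
clock: 6.57
eef_pos: [0.4701, -0.3493, 0.118]
tool_rot: [[-0.965, 0.263, -0.0], [0.263, 0.965, 0.0], [0.0, 0.0, -1.0]]
force: [0.0, 0.5, 0.3]
finger_gap: 0.0239
gripper_force: 30.0
```

```bash
python3 - <<'E'
from plan import *
here()
shot('w5'); T=manip.grab_frame('top')
cv2.imwrite('pics/w5v.png',np.hstack([T[200:400,380:580,::-1].repeat(2,0).repeat(2,1),cv2.resize(load('w5')[0][:,:,::-1],(400,400))]))
E
```

```text
clock 6.57 [ 0.4701 -0.3493  0.118 ] psi -0.2657 gap 0.0239 gf 30.0 [0.035  0.4789 0.2582]
```

View pics/w5v.png

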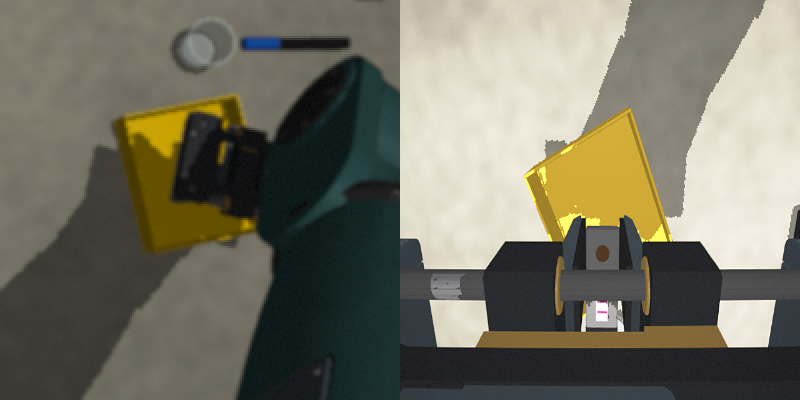

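Request:
apply_moves([
  {"tx":0,"ty":0,"tz":3,"yaw":0},
  {"tx":0,"ty":0,"tz":6,"yaw":0},
  {"tx":0,"ty":0,"tz":9,"yaw":0},
  {"tx":0,"ty":0,"tz":10.3,"yaw":0},
  {"tx":0,"ty":0,"tz":10.3,"yaw":0},
])

```text
clock: 7.08
eef_pos: [0.4688, -0.3459, 0.0129]
tool_rot: [[-0.966, 0.26, -0.004], [0.26, 0.966, 0.003], [0.004, 0.002, -1.0]]
force: [-0.8, 0.8, 0.0]
finger_gap: 0.0241
gripper_force: 30.0
```

Request:
apply_moves([
  {"tx":0,"ty":0,"tz":0,"yaw":0},
  {"tx":0,"ty":0,"tz":0,"yaw":0},
  {"tx":0,"ty":0,"tz":0,"yaw":0},
  {"tx":0,"ty":0,"tz":0,"yaw":0},
  {"tx":0,"ty":0,"tz":-4,"yaw":0},
  {"tx":0,"ty":0,"tz":-8,"yaw":0},
  {"tx":0,"ty":0,"tz":-12,"yaw":0},
  {"tx":0,"ty":0,"tz":-16,"yaw":0},
  {"tx":0,"ty":0,"tz":-20,"yaw":0},
  {"tx":0,"ty":0,"tz":-20,"yaw":0},
], jaw=5)

```text
clock: 7.92
eef_pos: [0.4733, -0.3506, 0.2244]
tool_rot: [[-0.965, 0.261, 0.009], [0.261, 0.965, -0.007], [-0.011, -0.005, -1.0]]
force: [0.9, -1.6, 1.3]
finger_gap: 0.0497
gripper_force: 0.0
```

```bash
python3 - <<'E'
from plan import *
here()
shot('w6')
c3=load('w3')
# cassettes from all sources
ct=manip.get_calibration('top');T=manip.grab_frame('top');cv2.imwrite('pics/top6.png',T[:,:,::-1])
for o in cass(T,ct,80,700): print(*o)
E
```

```text
clock 7.92 [ 0.4733 -0.3506  0.2244] psi -0.2637 gap 0.0497 gf 0.0 [ 0.9275 -1.5698  1.3085]
[ 0.5939 -0.6177] 2.3145294680961097 150.8857421875 25.26918601989746 0 [578.9526 240.3445]
[ 0.4387 -0.6881] 1.366025604262595 114.44721221923828 29.07515525817871 0 [617.2721 306.6144]
```

View pics/w6.png

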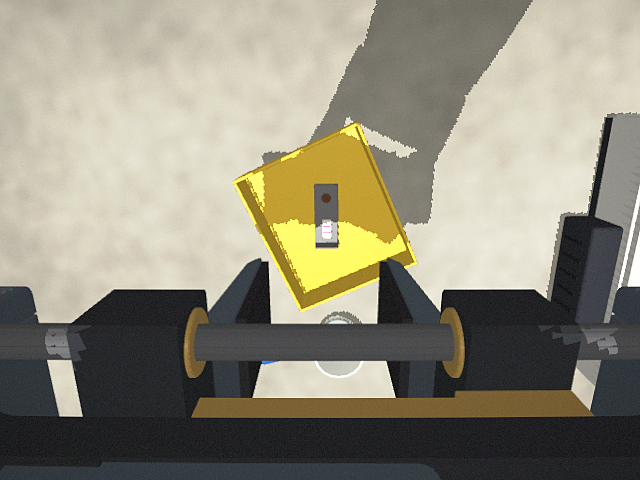

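Request:
apply_moves([
  {"tx":7.1,"ty":67.5,"tz":-8,"yaw":0},
  {"tx":7.1,"ty":67.5,"tz":-8,"yaw":0},
  {"tx":7.1,"ty":67.5,"tz":-8,"yaw":0},
  {"tx":7.1,"ty":67.5,"tz":-8,"yaw":0},
  {"tx":7.1,"ty":67.5,"tz":-8,"yaw":0},
  {"tx":7.1,"ty":67.5,"tz":-8,"yaw":0},
  {"tx":7.1,"ty":67.5,"tz":-8,"yaw":0},
  {"tx":7.1,"ty":67.5,"tz":-8,"yaw":0},
  {"tx":7.1,"ty":67.5,"tz":-8,"yaw":0},
  {"tx":7.1,"ty":67.5,"tz":-8,"yaw":0},
  {"tx":7.1,"ty":67.5,"tz":-8,"yaw":0},
  {"tx":7.1,"ty":67.5,"tz":-8,"yaw":0},
  {"tx":7.1,"ty":67.5,"tz":-8,"yaw":0},
  {"tx":7.1,"ty":67.5,"tz":-8,"yaw":0},
  {"tx":7.1,"ty":67.5,"tz":-8,"yaw":0},
  {"tx":7.1,"ty":67.5,"tz":-8,"yaw":0},
  {"tx":7.1,"ty":67.5,"tz":-8,"yaw":0},
  {"tx":7.1,"ty":67.5,"tz":-8,"yaw":0},
  {"tx":7.1,"ty":67.5,"tz":-8,"yaw":0},
  {"tx":7.1,"ty":67.5,"tz":-8,"yaw":0},
])

```text
clock: 9.68
eef_pos: [0.5772, 0.321, 0.2943]
tool_rot: [[-0.965, 0.261, -0.001], [0.261, 0.965, -0.001], [0.001, -0.001, -1.0]]
force: [-0.6, -0.8, 0.4]
finger_gap: 0.0502
gripper_force: 0.0
```

```bash
python3 - <<'E'
from plan import *
here()
im,c=shot('w7')
h=cv2.cvtColor(cv2.medianBlur(im,5),cv2.COLOR_RGB2HSV)
for y in range(20,260,20): print(y,[f'{h[y,x][0]}/{h[y,x][1]}/{h[y,x][2]}' for x in range(120,560,40)])
for o in cass(im,c): print(*o)
E
```

```text
clock 9.68 [0.5772 0.321  0.2943] psi -0.2640 gap 0.0502 gf 0.0 [-0.5962 -0.7954  0.4022]
20 ['21/31/162', '18/29/89', '20/25/91', '94/42/127', '95/45/130', '94/23/239', '94/27/237', '93/31/233', '94/37/227', '20/32/158', '21/35/155']
40 ['21/32/168', '25/30/93', '95/47/125', '95/46/128', '96/41/130', '93/21/242', '93/23/240', '94/27/235', '93/33/229', '24/29/165', '23/30/154']
60 ['24/30/163', '23/32/167', '97/46/128', '95/38/129', '95/43/132', '95/43/137', '94/22/242', '93/28/238', '93/32/231', '23/31/167', '22/31/156']
80 ['21/33/163', '23/32/167', '21/28/92', '94/43/129', '97/44/132', '97/44/134', '40/3/253', '94/23/239', '94/32/233', '23/31/163', '21/31/156']
100 ['21/30/162', '24/30/170', '22/30/164', '95/45/130', '95/43/131', '95/43/132', '19/17/165', '94/23/240', '94/31/235', '21/31/165', '21/32/161']
120 ['21/31/167', '21/32/158', '21/32/168', '94/46/138', '94/41/130', '95/44/132', '96/41/131', '93/22/240', '93/29/234', '20/32/168', '21/33/156']
140 ['23/31/166', '24/30/170', '24/31/173', '93/21/245', '96/41/130', '94/46/128', '95/43/130', '20/3/253', '93/32/234', '21/31/165
[... 433 characters left out ...]
'23/32/158', '23/29/158']
220 ['120/31/33', '100/78/49', '23/4/252', '21/30/170', '94/23/242', '97/45/202', '94/24/240', '93/29/235', '94/35/231', '22/31/158', '23/29/161']
240 ['12/9/142', '17/8/218', '30/4/251', '22/31/180', '94/25/239', '94/25/239', '94/27/237', '26/14/127', '22/30/161', '23/30/169', '22/29/158']
[0.5203 0.2536] 0.44208031344784127 132.5527801513672 38.555572509765625 75 [265.6274 162.4808]
[0.4951 0.3933] 0.23985332587548563 192.13145446777344 48.21220397949219 105 [370.8131 117.3349]
[0.4451 0.2789] 0.25606831506756933 69.06267547607422 25.664810180664062 91 [258.416   86.5712]
[0.5235 0.351 ] 2.0545340723298664 48.26426315307617 18.912948608398438 0 [338.5614 136.2081]
```

View pics/w7.png

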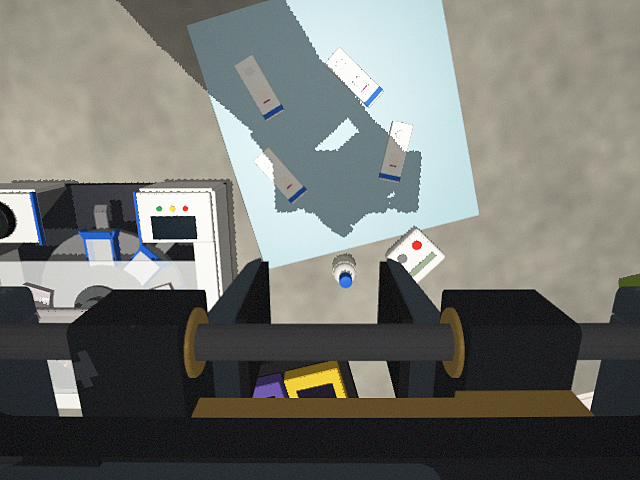

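```bash
sed -i 's/np.array((80,32,20)),np.array((103,130,255))/np.array((80,13,20)),np.array((103,130,255))/' h.py; sed -i "s/mat=cv2.inRange(h/mat=cv2.inRange(h/; s/b=blobs(mat,5000)\[0\]/mat=cv2.morphologyEx(mat,cv2.MORPH_CLOSE,np.ones((3,3))); b=blobs(mat,5000)[0]/" h.py
python3 - <<'E'
from plan import *
im,c=load('w7')
for o in cass(im,c): print(*o)
ct=manip.get_calibration('top')
for o in cass(cv2.imread('pics/top0.png')[:,:,::-1].copy(),ct,80,900): print('top',*o)
E
```

```text
[0.663  0.2984] 1.7500408500158704 275.898681640625 53.25960922241211 0 [314.8509 270.4666]
[0.4626 0.3862] 0.5571926219578581 68.98307800292969 25.727970123291016 97 [353.1663  76.4267]
[0.4452 0.2787] 0.2605966543165993 68.96199798583984 25.145902633666992 91 [258.3955  86.8985]
[0.5559 0.4142] -0.4622896115113667 67.45549774169922 24.62873649597168 80 [395.7066 150.9449]
[0.5471 0.2723] 0.4450969425936013 68.06694793701172 26.789321899414062 75 [279.6392 174.7552]
top [0.4467 0.2794] 0.2538685772966775 69.67725372314453 24.47477149963379 0 [186.5122 314.1307]
top [0.4637 0.3866] 0.5815557522421211 69.19879913330078 24.448890686035156 0 [139.0053 306.728 ]
top [0.5575 0.4145] 2.660689942903754 69.43092346191406 24.927642822265625 0 [128.2472 264.4415]
top [0.5489 0.2738] 0.45364009705446645 68.43024444580078 24.968135833740234 0 [190.4973 267.6927]
```

```bash
python3 - <<'E'
from plan import *
st=here()
C={'A':(.5475,.2727,.448),'B':(.4455,.2788,.257),'C':(.463,.3863,.568),'D':(.5562,.4143,-.467)}
import json; json.dump(C,open('C.json','w'))
def g(n): x,y,a=C[n]; return (x-.024*np.cos(a),y-.024*np.sin(a)),a
p,a=g('A')
plan(st,[[(*p,.08,a)],[(*p,.003,a)]])
E
```

```text
clock 9.73 [0.5773 0.3208 0.2946] psi -0.2646 gap 0.0496 gf 0.0 [-0.1894 -0.4071 -0.2374]
call 0 tx 3.44 ty -6.99 tz 21.46 yaw -0.713 rows>= 6
call 1 tx 0.00 ty 0.00 tz 7.70 yaw -0.000 rows>= 2
```

Request:
apply_moves([
  {"tx":3.4,"ty":-7,"tz":21.5,"yaw":-0.713},
  {"tx":3.4,"ty":-7,"tz":21.5,"yaw":-0.713},
  {"tx":3.4,"ty":-7,"tz":21.5,"yaw":-0.713},
  {"tx":3.4,"ty":-7,"tz":21.5,"yaw":-0.713},
  {"tx":3.4,"ty":-7,"tz":21.5,"yaw":-0.713},
  {"tx":3.4,"ty":-7,"tz":21.5,"yaw":-0.713},
  {"tx":3.4,"ty":-7,"tz":21.5,"yaw":-0.713},
  {"tx":3.4,"ty":-7,"tz":21.5,"yaw":-0.713},
  {"tx":3.4,"ty":-7,"tz":21.5,"yaw":-0.713},
  {"tx":3.4,"ty":-7,"tz":21.5,"yaw":-0.713},
])

```text
clock: 10.57
eef_pos: [0.5283, 0.264, 0.0825]
tool_rot: [[-0.902, -0.432, 0.003], [-0.432, 0.902, 0.001], [-0.003, -0.0, -1.0]]
force: [-0.8, -0.1, 0.3]
finger_gap: 0.0497
gripper_force: 0.0
```

Request:
apply_moves([
  {"tx":0,"ty":0,"tz":2,"yaw":0},
  {"tx":0,"ty":0,"tz":4,"yaw":0},
  {"tx":0,"ty":0,"tz":6,"yaw":0},
  {"tx":0,"ty":0,"tz":7,"yaw":0},
  {"tx":0,"ty":0,"tz":7.6,"yaw":0},
  {"tx":0,"ty":0,"tz":7.6,"yaw":0},
])

```text
clock: 11.07
eef_pos: [0.5268, 0.2634, 0.0043]
tool_rot: [[-0.901, -0.434, -0.0], [-0.434, 0.901, -0.0], [0.0, 0.0, -1.0]]
force: [0.1, 0.2, -0.3]
finger_gap: 0.0503
gripper_force: 0.0
```

Request:
apply_moves([
  {"tx":0,"ty":0,"tz":0,"yaw":0},
  {"tx":0,"ty":0,"tz":0,"yaw":0},
  {"tx":0,"ty":0,"tz":0,"yaw":0},
  {"tx":0,"ty":0,"tz":0,"yaw":0},
  {"tx":0,"ty":0,"tz":0,"yaw":0},
  {"tx":0,"ty":0,"tz":0,"yaw":0},
  {"tx":0,"ty":0,"tz":0,"yaw":0},
], jaw=1.5)

```text
clock: 11.65
eef_pos: [0.5267, 0.2634, 0.0046]
tool_rot: [[-0.901, -0.434, 0.0], [-0.434, 0.901, 0.0], [-0.0, -0.0, -1.0]]
force: [-0.6, -0.8, -0.2]
finger_gap: 0.015
gripper_force: 0.0
```

Request:
apply_moves([
  {"tx":0,"ty":0,"tz":0,"yaw":0},
  {"tx":0,"ty":0,"tz":0,"yaw":0},
  {"tx":0,"ty":0,"tz":0,"yaw":0},
  {"tx":0,"ty":0,"tz":0,"yaw":0},
  {"tx":0,"ty":0,"tz":0,"yaw":0},
  {"tx":0,"ty":0,"tz":0,"yaw":0},
], jaw=0)

```text
clock: 12.15
eef_pos: [0.5266, 0.2633, 0.0044]
tool_rot: [[-0.901, -0.434, -0.0], [-0.434, 0.901, -0.0], [0.0, -0.0, -1.0]]
force: [0.3, 0.9, -0.1]
finger_gap: 0.0004
gripper_force: 0.0
```

```bash
python3 - <<'E'
from plan import *
here()
im,c=shot('w8')
cv2.imwrite('pics/w8v.png',cv2.resize(im[180:400,200:450,::-1],(680,600)))
print(proj(c,[manip.state()['eef_pos']]))
E
```

```text
clock 12.15 [0.5266 0.2633 0.0044] psi 0.4492 gap 0.0004 gf 0.0 [ 0.2966  0.8982 -0.0769]
[[324.5435 275.4044]]
```

View pics/w8v.png

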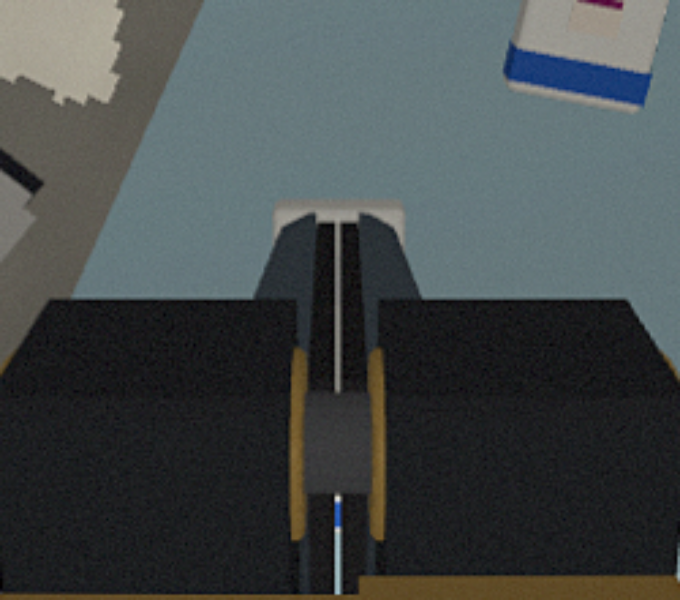

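Request:
apply_moves([
  {"tx":0,"ty":0,"tz":0,"yaw":0},
  {"tx":0,"ty":0,"tz":0,"yaw":0},
  {"tx":0,"ty":0,"tz":0,"yaw":0},
  {"tx":0,"ty":0,"tz":0,"yaw":0},
  {"tx":0,"ty":0,"tz":0,"yaw":0},
  {"tx":0,"ty":0,"tz":0,"yaw":0},
  {"tx":0,"ty":0,"tz":0,"yaw":0},
], jaw=4.5)

```text
clock: 12.78
eef_pos: [0.5266, 0.2633, 0.0044]
tool_rot: [[-0.901, -0.434, -0.0], [-0.434, 0.901, 0.0], [0.0, 0.0, -1.0]]
force: [0.1, 0.6, 0.2]
finger_gap: 0.0436
gripper_force: 0.0
```

Request:
apply_moves([
  {"tx":0,"ty":0,"tz":0.5,"yaw":0},
  {"tx":0,"ty":0,"tz":1,"yaw":0},
  {"tx":0,"ty":0,"tz":1.3,"yaw":0},
  {"tx":0,"ty":0,"tz":1.5,"yaw":0},
  {"tx":0,"ty":0,"tz":1.5,"yaw":0},
])

```text
clock: 13.2
eef_pos: [0.5262, 0.2631, -0.0113]
tool_rot: [[-0.901, -0.434, -0.001], [-0.434, 0.901, -0.0], [0.001, 0.0, -1.0]]
force: [0.4, -1.0, 0.3]
finger_gap: 0.0449
gripper_force: 0.0
```

Request:
apply_moves([
  {"tx":0,"ty":0,"tz":0,"yaw":0},
  {"tx":0,"ty":0,"tz":0,"yaw":0},
  {"tx":0,"ty":0,"tz":0,"yaw":0},
  {"tx":0,"ty":0,"tz":0,"yaw":0},
  {"tx":0,"ty":0,"tz":0,"yaw":0},
  {"tx":0,"ty":0,"tz":0,"yaw":0},
], jaw=1.8)

```text
clock: 13.7
eef_pos: [0.5267, 0.2634, -0.0105]
tool_rot: [[-0.901, -0.434, 0.0], [-0.434, 0.901, 0.0], [-0.0, 0.0, -1.0]]
force: [0.1, 0.3, 0.2]
finger_gap: 0.0183
gripper_force: 0.0
```

Request:
apply_moves([
  {"tx":0,"ty":0,"tz":0,"yaw":0},
  {"tx":0,"ty":0,"tz":0,"yaw":0},
  {"tx":0,"ty":0,"tz":0,"yaw":0},
  {"tx":0,"ty":0,"tz":0,"yaw":0},
  {"tx":0,"ty":0,"tz":0,"yaw":0},
], jaw=4.5)

```text
clock: 14.12
eef_pos: [0.5266, 0.2633, -0.0106]
tool_rot: [[-0.901, -0.434, -0.0], [-0.434, 0.901, -0.0], [0.0, 0.0, -1.0]]
force: [-0.6, -0.0, -0.9]
finger_gap: 0.0446
gripper_force: 0.0
```

Request:
apply_moves([
  {"tx":0,"ty":0,"tz":0.3,"yaw":0},
  {"tx":0,"ty":0,"tz":0.55,"yaw":0},
  {"tx":0,"ty":0,"tz":0.55,"yaw":0},
  {"tx":0,"ty":0,"tz":0.55,"yaw":0},
])

```text
clock: 14.45
eef_pos: [0.5265, 0.2633, -0.0164]
tool_rot: [[-0.901, -0.434, -0.0], [-0.434, 0.901, -0.0], [0.001, 0.0, -1.0]]
force: [0.1, -0.9, -0.3]
finger_gap: 0.0449
gripper_force: 0.0
```

Request:
apply_moves([
  {"tx":0,"ty":0,"tz":0,"yaw":0},
  {"tx":0,"ty":0,"tz":0,"yaw":0},
  {"tx":0,"ty":0,"tz":0,"yaw":0},
  {"tx":0,"ty":0,"tz":0,"yaw":0},
  {"tx":0,"ty":0,"tz":0,"yaw":0},
  {"tx":0,"ty":0,"tz":0,"yaw":0},
], jaw=1.8)

```text
clock: 14.95
eef_pos: [0.5266, 0.2633, -0.0161]
tool_rot: [[-0.901, -0.434, -0.0], [-0.434, 0.901, -0.0], [0.0, -0.0, -1.0]]
force: [-0.4, 0.4, 0.1]
finger_gap: 0.0182
gripper_force: 0.0
```

Request:
apply_moves([
  {"tx":0,"ty":0,"tz":0,"yaw":0},
  {"tx":0,"ty":0,"tz":0,"yaw":0},
  {"tx":0,"ty":0,"tz":0,"yaw":0},
  {"tx":0,"ty":0,"tz":0,"yaw":0},
  {"tx":0,"ty":0,"tz":0,"yaw":0},
], jaw=4.5)

```text
clock: 15.37
eef_pos: [0.5266, 0.2633, -0.0161]
tool_rot: [[-0.901, -0.434, 0.0], [-0.434, 0.901, -0.0], [-0.0, -0.0, -1.0]]
force: [0.4, 0.2, -0.5]
finger_gap: 0.0446
gripper_force: 0.0
```

Request:
apply_moves([
  {"tx":0,"ty":0,"tz":0.3,"yaw":0},
  {"tx":0,"ty":0,"tz":0.55,"yaw":0},
  {"tx":0,"ty":0,"tz":0.55,"yaw":0},
  {"tx":0,"ty":0,"tz":0.55,"yaw":0},
])

```text
clock: 15.7
eef_pos: [0.5264, 0.2632, -0.0219]
tool_rot: [[-0.901, -0.434, -0.0], [-0.434, 0.901, -0.0], [0.001, 0.0, -1.0]]
force: [0.5, -0.2, -0.4]
finger_gap: 0.0451
gripper_force: 0.0
```

Request:
apply_moves([
  {"tx":0,"ty":0,"tz":0,"yaw":0},
  {"tx":0,"ty":0,"tz":0,"yaw":0},
  {"tx":0,"ty":0,"tz":0,"yaw":0},
  {"tx":0,"ty":0,"tz":0,"yaw":0},
  {"tx":0,"ty":0,"tz":0,"yaw":0},
  {"tx":0,"ty":0,"tz":0,"yaw":0},
], jaw=1.8)

```text
clock: 16.2
eef_pos: [0.5267, 0.2634, -0.0215]
tool_rot: [[-0.901, -0.434, 0.0], [-0.434, 0.901, 0.0], [-0.0, 0.0, -1.0]]
force: [-0.1, -0.0, 0.2]
finger_gap: 0.0243
gripper_force: 30.0
```

```bash
python3 - <<'E'
from plan import *
im,c=load('w8')
P=plane(c,[(301,253.3),(348.2,253.3)],.008)[:,:2];print(P,P.mean(0))
st=here()
a=st[3];d=np.array([np.cos(a),np.sin(a)]);b=-(P.mean(0)-np.array(st[:2]))@d;print('back end behind tcp',b, 'lat',(P.mean(0)-np.array(st[:2]))@[-d[1],d[0]])
up=(*st[:2],.11,a); pre=rd(-.160)
plan(st,[[up,(*pre,.11,YAW)],[(*pre,.0275,YAW)],[(*rd(-.1078),.0275,YAW)]])
E
```

```text
[[0.5198 0.2468]
 [0.5094 0.2683]] [0.5146 0.2575]
clock 16.20 [ 0.5267  0.2634 -0.0215] psi 0.4492 gap 0.0243 gf 30.0 [-0.0732 -0.0187  0.1674]
back end behind tcp 0.013394914259283972 lat -9.208324638670745e-06
call 0 tx 0.00 ty 0.00 tz -13.15 yaw -0.000 rows>= 4
call 0 tx 11.99 ty -14.17 tz -13.15 yaw 0.714 rows>= 6
call 1 tx 0.00 ty 0.00 tz 8.25 yaw -0.000 rows>= 2
call 2 tx -5.22 ty 0.00 tz -0.00 yaw -0.000 rows>= 2
```

Request:
apply_moves([
  {"tx":0,"ty":0,"tz":-4,"yaw":0},
  {"tx":0,"ty":0,"tz":-8,"yaw":0},
  {"tx":0,"ty":0,"tz":-12,"yaw":0},
  {"tx":12,"ty":-14.2,"tz":-13.2,"yaw":0.714},
  {"tx":12,"ty":-14.2,"tz":-13.2,"yaw":0.714},
  {"tx":12,"ty":-14.2,"tz":-13.2,"yaw":0.714},
  {"tx":12,"ty":-14.2,"tz":-13.2,"yaw":0.714},
  {"tx":12,"ty":-14.2,"tz":-13.2,"yaw":0.714},
  {"tx":12,"ty":-14.2,"tz":-13.2,"yaw":0.714},
  {"tx":12,"ty":-14.2,"tz":-13.2,"yaw":0.714},
  {"tx":12,"ty":-14.2,"tz":-13.2,"yaw":0.714},
  {"tx":12,"ty":-14.2,"tz":-13.2,"yaw":0.714},
  {"tx":12,"ty":-14.2,"tz":-13.2,"yaw":0.714},
])

```text
clock: 17.28
eef_pos: [0.4803, 0.0839, 0.1103]
tool_rot: [[-0.966, 0.259, -0.0], [0.259, 0.966, 0.0], [0.0, -0.0, -1.0]]
force: [-0.7, 0.2, -0.4]
finger_gap: 0.0239
gripper_force: 30.0
```

Request:
apply_moves([
  {"tx":0,"ty":0,"tz":3,"yaw":0},
  {"tx":0,"ty":0,"tz":6,"yaw":0},
  {"tx":0,"ty":0,"tz":8.2,"yaw":0},
  {"tx":0,"ty":0,"tz":8.2,"yaw":0},
  {"tx":0,"ty":0,"tz":8.2,"yaw":0},
])

```text
clock: 17.7
eef_pos: [0.4796, 0.0836, 0.028]
tool_rot: [[-0.966, 0.26, -0.002], [0.26, 0.966, -0.0], [0.002, -0.001, -1.0]]
force: [-0.8, 1.0, -0.4]
finger_gap: 0.0245
gripper_force: 30.0
```

```bash
python3 - <<'E'
from plan import *
st=here(); print(rd(-.16)); plan(st,[[(*rd(-.1072),.0275,YAW)]])
im,c=shot('w9')
cv2.imwrite('pics/w9v.png',cv2.resize(im[150:400,190:460,::-1],(648,600)))
E
```

```text
clock 17.70 [0.4796 0.0836 0.028 ] psi -0.2630 gap 0.0245 gf 30.0 [-0.7898  1.0351 -0.3748]
[0.4802 0.0837]
call 0 tx -5.33 ty 0.01 tz 0.05 yaw 0.002 rows>= 2
```

View pics/w9v.png

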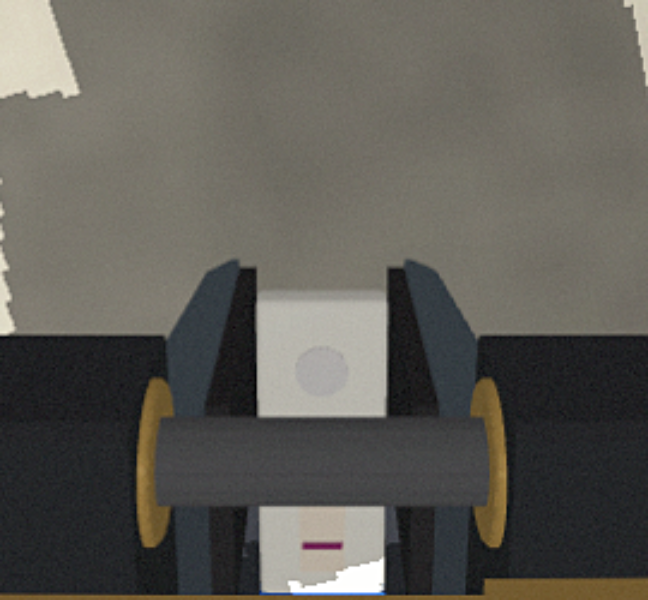

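Request:
apply_moves([
  {"tx":-0.8,"ty":0,"tz":0,"yaw":0},
  {"tx":-1.6,"ty":0,"tz":0,"yaw":0},
  {"tx":-2.4,"ty":0,"tz":0,"yaw":0},
  {"tx":-3.0,"ty":0,"tz":0,"yaw":0},
  {"tx":-3.0,"ty":0,"tz":0,"yaw":0},
])

```text
clock: 18.17
eef_pos: [0.5107, 0.0751, 0.0289]
tool_rot: [[-0.965, 0.262, 0.001], [0.262, 0.965, 0.0], [-0.001, 0.0, -1.0]]
force: [2.3, -1.9, -5.6]
finger_gap: 0.0245
gripper_force: 30.0
```

Request:
apply_moves([
  {"tx":-0.8,"ty":0,"tz":0,"yaw":0},
  {"tx":-1.4,"ty":0,"tz":0,"yaw":0},
  {"tx":-2.0,"ty":0,"tz":0,"yaw":0},
  {"tx":-2.2,"ty":0,"tz":0,"yaw":0},
  {"tx":-2.2,"ty":0,"tz":0,"yaw":0},
])

```text
clock: 18.58
eef_pos: [0.5292, 0.0697, 0.0279]
tool_rot: [[-0.965, 0.262, -0.004], [0.262, 0.965, 0.0], [0.004, -0.001, -1.0]]
force: [-9.5, 3.4, 0.5]
finger_gap: 0.0244
gripper_force: 30.0
```

```bash
python3 - <<'E'
from plan import *
here()
E
```

```text
clock 18.58 [0.5292 0.0697 0.0279] psi -0.2650 gap 0.0244 gf 30.0 [-9.4811  3.4017  0.5156]
```

Request:
apply_moves([
  {"tx":-0.1,"ty":0,"tz":0,"yaw":0},
  {"tx":-0.2,"ty":0,"tz":0,"yaw":0},
  {"tx":-0.2,"ty":0,"tz":0,"yaw":0},
])

```text
clock: 18.83
eef_pos: [0.5293, 0.0694, 0.0275]
tool_rot: [[-0.965, 0.262, -0.007], [0.262, 0.965, 0.0], [0.007, -0.002, -1.0]]
force: [-17.4, 7.6, 3.1]
finger_gap: 0.0246
gripper_force: 30.0
```

Request:
apply_moves([
  {"tx":0.2,"ty":0,"tz":0,"yaw":0},
  {"tx":0.2,"ty":0,"tz":0,"yaw":0},
  {"tx":0.2,"ty":0,"tz":0,"yaw":0},
  {"tx":0.2,"ty":0,"tz":0,"yaw":0},
  {"tx":2.3,"ty":0,"tz":0,"yaw":0},
  {"tx":4.3,"ty":0,"tz":0,"yaw":0},
  {"tx":5.3,"ty":0,"tz":0,"yaw":0},
], jaw=4.5)

```text
clock: 19.42
eef_pos: [0.4797, 0.0832, 0.0283]
tool_rot: [[-0.965, 0.262, -0.001], [0.262, 0.965, -0.0], [0.001, -0.0, -1.0]]
force: [-0.7, -0.2, -0.8]
finger_gap: 0.0447
gripper_force: 0.0
```

Request:
apply_moves([
  {"tx":0,"ty":0,"tz":0,"yaw":0},
  {"tx":0,"ty":0,"tz":0,"yaw":0},
  {"tx":0,"ty":0,"tz":0,"yaw":0},
  {"tx":0,"ty":0,"tz":0,"yaw":0},
  {"tx":0,"ty":0,"tz":0,"yaw":0},
  {"tx":0,"ty":0,"tz":0,"yaw":0},
  {"tx":-1.4,"ty":0,"tz":0,"yaw":0},
  {"tx":-1.8,"ty":0,"tz":0,"yaw":0},
  {"tx":-2.1,"ty":0,"tz":0,"yaw":0},
  {"tx":-2.1,"ty":0,"tz":0,"yaw":0},
], jaw=0.5)

```text
clock: 20.25
eef_pos: [0.5018, 0.0773, 0.0283]
tool_rot: [[-0.965, 0.262, -0.001], [0.262, 0.965, 0.0], [0.001, -0.0, -1.0]]
force: [0.0, -0.2, -0.9]
finger_gap: 0.0045
gripper_force: 0.2
```

Request:
apply_moves([
  {"tx":-0.15,"ty":0,"tz":0,"yaw":0},
  {"tx":-0.3,"ty":0,"tz":0,"yaw":0},
  {"tx":-0.3,"ty":0,"tz":0,"yaw":0},
])

```text
clock: 20.5
eef_pos: [0.5022, 0.0768, 0.0278]
tool_rot: [[-0.965, 0.262, -0.005], [0.262, 0.965, -0.0], [0.005, -0.001, -1.0]]
force: [-12.6, 4.2, 8.7]
finger_gap: 0.0051
gripper_force: 6.3
```

```bash
sed -i 's/^AX=.*/AX=np.array([.6336,.0421]); YAW=-.265/' plan.py; python3 - <<'E'
from plan import *
st=here(); k=rd(0,-.075); r=rd(-.165)
plan(st,[[(*r,.028,YAW),(*r,.14,YAW),(*k,.14,YAW)],[(*k,.084,YAW)]])
for a in range(4):
    t0=a*np.pi/4
    print(a,[('%.2f %.2f'%(-7.5*(np.sin(t)-np.sin(t0)),-7.5*(np.cos(t)-np.cos(t0))) ) for t in t0+np.arange(1,7)*np.pi/24])
E
```

```text
clock 20.50 [0.5022 0.0768 0.0278] psi -0.2651 gap 0.0051 gf 6.3 [-12.5582   4.1528   8.7197]
call 0 tx 2.91 ty 0.10 tz -0.02 yaw -0.000 rows>= 1
call 0 tx 2.91 ty 0.10 tz -11.22 yaw -0.000 rows>= 3
call 0 tx -13.59 ty -7.40 tz -11.22 yaw -0.000 rows>= 5
call 1 tx 0.00 ty 0.00 tz 5.60 yaw -0.000 rows>= 2
0 ['-0.98 0.06', '-1.94 0.26', '-2.87 0.57', '-3.75 1.00', '-4.57 1.55', '-5.30 2.20']
1 ['-0.65 0.74', '-1.19 1.55', '-1.63 2.43', '-1.94 3.36', '-2.13 4.32', '-2.20 5.30']
2 ['0.06 0.98', '0.26 1.94', '0.57 2.87', '1.00 3.75', '1.55 4.57', '2.20 5.30']
3 ['0.74 0.65', '1.55 1.19', '2.43 1.63', '3.36 1.94', '4.32 2.13', '5.30 2.20']
```

Request:
apply_moves([
  {"tx":3,"ty":0.1,"tz":0,"yaw":0},
  {"tx":3,"ty":0.1,"tz":-4,"yaw":0},
  {"tx":3,"ty":0.1,"tz":-8,"yaw":0},
  {"tx":3,"ty":0.1,"tz":-11.2,"yaw":0},
  {"tx":-13.5,"ty":-7.4,"tz":-11.2,"yaw":0},
  {"tx":-13.5,"ty":-7.4,"tz":-11.2,"yaw":0},
  {"tx":-13.5,"ty":-7.4,"tz":-11.2,"yaw":0},
  {"tx":-13.5,"ty":-7.4,"tz":-11.2,"yaw":0},
  {"tx":-13.5,"ty":-7.4,"tz":-11.2,"yaw":0},
  {"tx":-13.5,"ty":-7.4,"tz":-11.2,"yaw":0},
  {"tx":-13.5,"ty":-7.4,"tz":-11.2,"yaw":0},
  {"tx":-13.5,"ty":-7.4,"tz":-11.2,"yaw":0},
], jaw=5)

```text
clock: 21.5
eef_pos: [0.6144, -0.0296, 0.14]
tool_rot: [[-0.965, 0.262, -0.001], [0.262, 0.965, 0.0], [0.001, -0.0, -1.0]]
force: [-0.0, 0.5, 0.1]
finger_gap: 0.0502
gripper_force: 0.0
```

Request:
apply_moves([
  {"tx":0,"ty":0,"tz":2,"yaw":0},
  {"tx":0,"ty":0,"tz":4,"yaw":0},
  {"tx":0,"ty":0,"tz":5.6,"yaw":0},
  {"tx":0,"ty":0,"tz":5.6,"yaw":0},
  {"tx":0,"ty":0,"tz":5.6,"yaw":0},
])

```text
clock: 21.92
eef_pos: [0.6142, -0.0292, 0.0842]
tool_rot: [[-0.965, 0.261, -0.002], [0.261, 0.965, 0.0], [0.002, -0.0, -1.0]]
force: [-0.5, 0.4, 1.2]
finger_gap: 0.0498
gripper_force: 0.0
```

Request:
apply_moves([
  {"tx":0,"ty":0,"tz":0,"yaw":0},
  {"tx":0,"ty":0,"tz":0,"yaw":0},
  {"tx":0,"ty":0,"tz":0,"yaw":0},
  {"tx":0,"ty":0,"tz":0,"yaw":0},
  {"tx":0,"ty":0,"tz":0,"yaw":0},
  {"tx":0,"ty":0,"tz":0,"yaw":0},
], jaw=1.8)

```text
clock: 22.42
eef_pos: [0.6155, -0.0308, 0.0853]
tool_rot: [[-0.965, 0.261, 0.001], [0.261, 0.965, -0.001], [-0.001, -0.001, -1.0]]
force: [-2.6, -7.3, 7.5]
finger_gap: 0.025
gripper_force: 30.0
```

Request:
apply_moves([
  {"tx":0,"ty":0,"tz":-0.4,"yaw":0},
  {"tx":0,"ty":0,"tz":-0.8,"yaw":0},
  {"tx":0,"ty":0,"tz":-1.1,"yaw":0},
  {"tx":0,"ty":0,"tz":-1.1,"yaw":0},
  {"tx":0,"ty":0,"tz":-1.1,"yaw":0},
])

```text
clock: 22.83
eef_pos: [0.6143, -0.0306, 0.0948]
tool_rot: [[-0.965, 0.262, -0.002], [0.262, 0.965, -0.001], [0.001, -0.001, -1.0]]
force: [-0.3, -5.9, -11.4]
finger_gap: 0.0253
gripper_force: 30.0
```

Request:
apply_moves([
  {"tx":0,"ty":-0.15,"tz":-0.15,"yaw":0},
  {"tx":-0.5,"ty":-0.13,"tz":-0.15,"yaw":0},
  {"tx":-0.98,"ty":-0.09,"tz":-0.15,"yaw":0},
  {"tx":-1.94,"ty":0.11,"tz":-0.15,"yaw":0},
  {"tx":-2.87,"ty":0.42,"tz":-0.15,"yaw":0},
  {"tx":-3.75,"ty":0.85,"tz":-0.15,"yaw":0},
  {"tx":-4.57,"ty":1.4,"tz":-0.15,"yaw":0},
  {"tx":-5.0,"ty":1.75,"tz":-0.15,"yaw":0},
  {"tx":-5.3,"ty":2.05,"tz":-0.15,"yaw":0},
  {"tx":-5.3,"ty":2.05,"tz":-0.15,"yaw":0},
  {"tx":-5.3,"ty":2.05,"tz":-0.15,"yaw":0},
])

```text
clock: 23.75
eef_pos: [0.6723, -0.0234, 0.0964]
tool_rot: [[-0.965, 0.262, -0.001], [0.262, 0.965, 0.001], [0.001, 0.0, -1.0]]
force: [-1.8, 5.4, -10.9]
finger_gap: 0.0253
gripper_force: 30.0
```

```bash
cat >> plan.py <<'E'
def inr(p=None):
    p=manip.state()['eef_pos'] if p is None else p
    d=np.array(p[:2])-AX;c,s=np.cos(YAW),np.sin(YAW); q=np.array([c*d[0]+s*d[1],-s*d[0]+c*d[1]]); print('in reader',q,'r %.4f'%np.hypot(*q),'th %.4f'%(np.arctan2(q[1],q[0])+np.pi/2))
E
python3 -c "
from plan import *
here();inr()"
```

```text
clock 23.75 [ 0.6723 -0.0234  0.0964] psi -0.2647 gap 0.0253 gf 30.0 [ -1.7572   5.4125 -10.8766]
in reader [ 0.0545 -0.0531] r 0.0761 th 0.7990
```

Request:
apply_moves([
  {"tx":0,"ty":0,"tz":0.4,"yaw":0},
  {"tx":0,"ty":0,"tz":0.8,"yaw":0},
  {"tx":0,"ty":0,"tz":1.2,"yaw":0},
  {"tx":0,"ty":0,"tz":1.2,"yaw":0},
  {"tx":0,"ty":0,"tz":1.2,"yaw":0},
])

```text
clock: 24.17
eef_pos: [0.6728, -0.0234, 0.0852]
tool_rot: [[-0.965, 0.262, 0.0], [0.262, 0.965, 0.001], [-0.0, 0.001, -1.0]]
force: [-2.6, 6.4, -5.6]
finger_gap: 0.025
gripper_force: 30.0
```

```bash
python3 -c "
from plan import *
here();inr()"
```

```text
clock 24.17 [ 0.6728 -0.0234  0.0852] psi -0.2648 gap 0.0250 gf 30.0 [-2.6071  6.4054 -5.6119]
in reader [ 0.055 -0.053] r 0.0763 th 0.8037
```

Request:
apply_moves([
  {"tx":0,"ty":0,"tz":0,"yaw":0},
  {"tx":0,"ty":0,"tz":0,"yaw":0},
  {"tx":0,"ty":0,"tz":0,"yaw":0},
  {"tx":0,"ty":0,"tz":0,"yaw":0},
  {"tx":0,"ty":0,"tz":-3,"yaw":0},
  {"tx":0,"ty":0,"tz":-7,"yaw":0},
  {"tx":0,"ty":0,"tz":-7,"yaw":0},
], jaw=5)

```text
clock: 24.75
eef_pos: [0.6758, -0.0245, 0.1623]
tool_rot: [[-0.965, 0.262, 0.009], [0.262, 0.965, -0.001], [-0.009, 0.002, -1.0]]
force: [2.0, -0.1, 1.9]
finger_gap: 0.0499
gripper_force: 0.0
```

```bash
cat >> plan.py <<'E'
def look():
    ct=manip.get_calibration('top')
    L=[o for o in cass(manip.grab_frame('top'),ct,80,900) if 60<o[2]<80]
    for o in L:
        a=o[1]
        if abs(a)>np.pi/2: a-=np.sign(a)*np.pi
        print('top',o[0],'%.3f'%a,'%.1f %.1f'%(o[2],o[3]))
    return L
def grasp(n,C): x,y,a=C[n]; return (x-.0225*np.cos(a),y-.0225*np.sin(a)),a
E
python3 - <<'E'
from plan import *
import json; C=json.load(open('C.json'))
st=here(); look()
T=manip.grab_frame('top'); k=blobs(mask(T,(0,170,110),(8,255,255)),25); print([plane(manip.get_calibration('top'),[cen(q)],.134)[0] for q in k], rd(.053,-.053))
p,a=grasp('B',C)
plan(st,[[(*p,.16,a)],[(*p,-.0215,a)]])
E
```

```text
clock 24.75 [ 0.6758 -0.0245  0.1623] psi -0.2648 gap 0.0499 gf 0.0 [ 1.9702 -0.1129  1.921 ]
top [0.4467 0.2794] 0.254 69.7 24.5
[] [ 0.6709 -0.0229]
call 0 tx 32.12 ty 22.12 tz 0.23 yaw -0.522 rows>= 10
call 1 tx 0.00 ty 0.00 tz 18.15 yaw -0.000 rows>= 5
```

Request:
apply_moves([
  {"tx":32,"ty":22.1,"tz":0,"yaw":-0.522},
  {"tx":32,"ty":22.1,"tz":0,"yaw":-0.522},
  {"tx":32,"ty":22.1,"tz":0,"yaw":-0.522},
  {"tx":32,"ty":22.1,"tz":0,"yaw":-0.522},
  {"tx":32,"ty":22.1,"tz":0,"yaw":-0.522},
  {"tx":32,"ty":22.1,"tz":0,"yaw":-0.522},
  {"tx":32,"ty":22.1,"tz":0,"yaw":-0.522},
  {"tx":32,"ty":22.1,"tz":0,"yaw":-0.522},
  {"tx":32,"ty":22.1,"tz":0,"yaw":-0.522},
  {"tx":32,"ty":22.1,"tz":3,"yaw":-0.522},
  {"tx":32,"ty":22.1,"tz":7,"yaw":-0.522},
  {"tx":32,"ty":22.1,"tz":11,"yaw":-0.522},
  {"tx":32,"ty":22.1,"tz":11,"yaw":-0.522},
  {"tx":32,"ty":22.1,"tz":11,"yaw":-0.522},
])

```text
clock: 26.02
eef_pos: [0.4192, 0.272, 0.0434]
tool_rot: [[-0.967, -0.254, -0.005], [-0.254, 0.967, -0.003], [0.005, -0.001, -1.0]]
force: [0.5, -0.0, 1.3]
finger_gap: 0.0501
gripper_force: 0.0
```

```bash
python3 - <<'E'
from plan import *
import json; C=json.load(open('C.json'))
st=here(); look(); im,c=shot('w10')
for o in cass(im,c,500,30000): print(*o)
p,a=grasp('B',C)
plan(st,[[(*p,-.0215,a)]])
k=blobs(mask(manip.grab_frame('top'),(0,170,110),(8,255,255)),25); print([plane(manip.get_calibration('top'),[cen(q)],.134)[0] for q in k], rd(.053,-.053))
E
```

```text
clock 26.02 [0.4192 0.272  0.0434] psi 0.2572 gap 0.0501 gf 0.0 [ 0.4853 -0.0433  1.3193]
top [0.5261 0.4075] -0.417 69.8 27.0
top [0.468  0.3258] 0.500 78.7 24.5
[0.4331 0.3216] 1.750564510709964 118.00007629394531 63.63924026489258 0 [367.8127 297.2094]
[0.4284 0.4118] 1.7745521852147963 64.85581970214844 34.354820251464844 0 [521.5926 315.6309]
[0.4598 0.2354] 0.21938075769344909 41.51253890991211 21.46837615966797 0 [255.9452 299.7881]
[0.4391 0.2184] 3.0583234626282314 54.50870132446289 6.806014537811279 0 [229.9435 260.9381]
call 0 tx -0.47 ty -0.01 tz 6.49 yaw 0.000 rows>= 2
[array([ 0.6678, -0.0237,  0.134 ])] [ 0.6709 -0.0229]
```

Request:
apply_moves([
  {"tx":0,"ty":0,"tz":2,"yaw":0},
  {"tx":0,"ty":0,"tz":3,"yaw":0},
  {"tx":0,"ty":0,"tz":3,"yaw":0},
  {"tx":0,"ty":0,"tz":3,"yaw":0},
])

```text
clock: 26.5
eef_pos: [0.4211, 0.273, 0.0157]
tool_rot: [[-0.967, -0.254, 0.0], [-0.254, 0.967, 0.0], [-0.0, 0.0, -1.0]]
force: [-0.3, -0.1, -0.0]
finger_gap: 0.0497
gripper_force: 0.0
```

```bash
python3 - <<'E'
from plan import *
import json; C=json.load(open('C.json'))
st=here(); p,a=grasp('B',C)
plan(st,[[(*p,-.0215,a)]])
E
```

```text
clock 26.50 [0.4211 0.273  0.0157] psi 0.2569 gap 0.0497 gf 0.0 [-0.2562 -0.1428 -0.047 ]
call 0 tx -0.26 ty -0.06 tz 3.72 yaw -0.000 rows>= 1
```

Request:
apply_moves([
  {"tx":-0.2,"ty":-0.06,"tz":2,"yaw":0},
  {"tx":-0.2,"ty":-0.06,"tz":3.2,"yaw":0},
  {"tx":-0.2,"ty":-0.06,"tz":3.7,"yaw":0},
  {"tx":-0.2,"ty":-0.06,"tz":3.7,"yaw":0},
  {"tx":-0.2,"ty":-0.06,"tz":3.7,"yaw":0},
])

```text
clock: 26.92
eef_pos: [0.4228, 0.2729, -0.0218]
tool_rot: [[-0.967, -0.254, -0.0], [-0.254, 0.967, -0.0], [0.0, -0.0, -1.0]]
force: [0.0, 0.2, -0.3]
finger_gap: 0.0499
gripper_force: 0.0
```

Request:
apply_moves([
  {"tx":0,"ty":0,"tz":0,"yaw":0},
  {"tx":0,"ty":0,"tz":0,"yaw":0},
  {"tx":0,"ty":0,"tz":0,"yaw":0},
  {"tx":0,"ty":0,"tz":0,"yaw":0},
  {"tx":0,"ty":0,"tz":0,"yaw":0},
  {"tx":0,"ty":0,"tz":0,"yaw":0},
], jaw=1.8)

```text
clock: 27.42
eef_pos: [0.423, 0.273, -0.0218]
tool_rot: [[-0.967, -0.254, 0.0], [-0.254, 0.967, 0.0], [-0.0, 0.0, -1.0]]
force: [-2.1, -0.4, 7.1]
finger_gap: 0.0244
gripper_force: 30.0
```

```bash
python3 - <<'E'
from plan import *
st=here(); pre=rd(-.160,.0005)
plan(st,[[(*st[:2],.11,st[3]),(*pre,.11,YAW)]])
E
```

```text
clock 27.42 [ 0.423   0.273  -0.0218] psi 0.2572 gap 0.0244 gf 30.0 [-2.142  -0.3889  7.0995]
call 0 tx 0.00 ty 0.00 tz -13.18 yaw -0.000 rows>= 4
call 0 tx -0.65 ty -19.67 tz -13.18 yaw 0.522 rows>= 6
```

Request:
apply_moves([
  {"tx":0,"ty":0,"tz":-4,"yaw":0},
  {"tx":0,"ty":0,"tz":-8,"yaw":0},
  {"tx":0,"ty":0,"tz":-12,"yaw":0},
  {"tx":-0.65,"ty":-19.7,"tz":-13.2,"yaw":0.522},
  {"tx":-0.65,"ty":-19.7,"tz":-13.2,"yaw":0.522},
  {"tx":-0.65,"ty":-19.7,"tz":-13.2,"yaw":0.522},
  {"tx":-0.65,"ty":-19.7,"tz":-13.2,"yaw":0.522},
  {"tx":-0.65,"ty":-19.7,"tz":-13.2,"yaw":0.522},
  {"tx":-0.65,"ty":-19.7,"tz":-13.2,"yaw":0.522},
  {"tx":-0.65,"ty":-19.7,"tz":-13.2,"yaw":0.522},
  {"tx":-0.65,"ty":-19.7,"tz":-13.2,"yaw":0.522},
  {"tx":-0.65,"ty":-19.7,"tz":-13.2,"yaw":0.522},
])

```text
clock: 28.42
eef_pos: [0.4788, 0.0848, 0.1098]
tool_rot: [[-0.966, 0.26, -0.0], [0.26, 0.966, 0.0], [0.0, -0.0, -1.0]]
force: [-0.7, -0.3, -1.4]
finger_gap: 0.0244
gripper_force: 30.0
```

Request:
apply_moves([
  {"tx":0,"ty":0,"tz":3,"yaw":0},
  {"tx":0,"ty":0,"tz":6,"yaw":0},
  {"tx":0,"ty":0,"tz":8.2,"yaw":0},
  {"tx":0,"ty":0,"tz":8.2,"yaw":0},
  {"tx":0,"ty":0,"tz":8.2,"yaw":0},
])

```text
clock: 28.83
eef_pos: [0.4784, 0.0848, 0.0275]
tool_rot: [[-0.966, 0.26, -0.002], [0.26, 0.966, -0.0], [0.002, -0.001, -1.0]]
force: [1.2, -0.1, 0.7]
finger_gap: 0.0246
gripper_force: 30.0
```

```bash
python3 - <<'E'
from plan import *
st=here(); inr(); plan(st,[[(*rd(-.1072,.0005),.0272,YAW)]]); 
im,c=shot('w11')
P=[(.0128,-.0125,.0565),(.0128,.0125,.0565)]
# back end edge row: white/grey -> dark transition down the centre column
h=cv2.cvtColor(cv2.medianBlur(im,5),cv2.COLOR_RGB2HSV); print([(r,tuple(h[r,324])) for r in range(256,284,2)]); print('w9',[(r,tuple(cv2.cvtColor(load('w9')[0],cv2.COLOR_RGB2HSV)[r,324])) for r in range(256,284,4)])
look()
E
```

```text
clock 28.83 [0.4784 0.0848 0.0275] psi -0.2631 gap 0.0246 gf 30.0 [ 1.2085 -0.112   0.7107]
in reader [-0.161   0.0006] r 0.1610 th 4.7090
call 0 tx -5.38 ty -0.02 tz 0.03 yaw 0.002 rows>= 2
[(256, (np.uint8(23), np.uint8(28), np.uint8(118))), (258, (np.uint8(19), np.uint8(30), np.uint8(121))), (260, (np.uint8(21), np.uint8(30), np.uint8(121))), (262, (np.uint8(21), np.uint8(30), np.uint8(121))), (264, (np.uint8(21), np.uint8(30), np.uint8(121))), (266, (np.uint8(19), np.uint8(29), np.uint8(122))), (268, (np.uint8(19), np.uint8(29), np.uint8(122))), (270, (np.uint8(18), np.uint8(26), np.uint8(126))), (272, (np.uint8(23), np.uint8(14), np.uint8(146))), (274, (np.uint8(26), np.uint8(14), np.uint8(151))), (276, (np.uint8(27), np.uint8(13), np.uint8(179))), (278, (np.uint8(22), np.uint8(15), np.uint8(184))), (280, (np.uint8(25), np.uint8(15), np.uint8(184))), (282, (np.uint8(23), np.uint8(17), np.uint8(185)))]
w9 [(256, (np.uint8(18), np.uint8(28), np.uint8(119))), (260, (np.uint8(26), np.uint8(33), np.uint8(116))), (264, (np.uint8(17), np.uint8(33), np.uint8(123))), (268, (np.uint8(19), np.uint8(23), np.uint8(123))), (272, (np.uint8(23), np.uint8(15), np.uint8(150))), (276, (np.uint8(20), np.uint8(17), np.uint8(180))), (280, (np.uint8(19), np.uint8(15), np.uint8(182)))]
```

Request:
apply_moves([
  {"tx":-0.8,"ty":-0.04,"tz":0,"yaw":0},
  {"tx":-1.6,"ty":-0.04,"tz":0,"yaw":0},
  {"tx":-2.4,"ty":-0.04,"tz":0,"yaw":0},
  {"tx":-3.0,"ty":-0.04,"tz":0,"yaw":0},
  {"tx":-3.8,"ty":-0.04,"tz":0,"yaw":0},
  {"tx":-4.5,"ty":-0.04,"tz":0,"yaw":0},
  {"tx":-5.1,"ty":-0.04,"tz":0,"yaw":0},
  {"tx":-5.4,"ty":-0.04,"tz":0,"yaw":0},
  {"tx":-5.5,"ty":-0.04,"tz":0,"yaw":0},
  {"tx":-5.5,"ty":-0.04,"tz":0,"yaw":0},
])

```text
clock: 29.77
eef_pos: [0.5294, 0.0694, 0.0269]
tool_rot: [[-0.965, 0.262, -0.007], [0.262, 0.965, 0.0], [0.006, -0.002, -1.0]]
force: [-16.3, 6.9, 2.7]
finger_gap: 0.0251
gripper_force: 30.0
```

```bash
python3 - <<'E'
from plan import *
here(); inr()
E
```

```text
clock 29.77 [0.5294 0.0694 0.0269] psi -0.2650 gap 0.0251 gf 30.0 [-16.2676   6.8516   2.7114]
in reader [-0.1078 -0.001 ] r 0.1078 th -1.5619
```

Request:
apply_moves([
  {"tx":0.2,"ty":0,"tz":0,"yaw":0},
  {"tx":0.2,"ty":0,"tz":0,"yaw":0},
  {"tx":0.2,"ty":0,"tz":0,"yaw":0},
  {"tx":0.2,"ty":0,"tz":0,"yaw":0},
  {"tx":0.2,"ty":0,"tz":-4,"yaw":0},
  {"tx":0.2,"ty":0,"tz":-8,"yaw":0},
  {"tx":0.2,"ty":0,"tz":-11.2,"yaw":0},
  {"tx":-15.8,"ty":-5.2,"tz":-11.2,"yaw":0},
  {"tx":-15.8,"ty":-5.2,"tz":-11.2,"yaw":0},
  {"tx":-15.8,"ty":-5.2,"tz":-11.2,"yaw":0},
  {"tx":-15.8,"ty":-5.2,"tz":-11.2,"yaw":0},
  {"tx":-15.8,"ty":-5.2,"tz":-11.2,"yaw":0},
  {"tx":-15.8,"ty":-5.2,"tz":-11.2,"yaw":0},
  {"tx":-15.8,"ty":-5.2,"tz":-11.2,"yaw":0},
], jaw=5)

```text
clock: 30.93
eef_pos: [0.6707, -0.0224, 0.1396]
tool_rot: [[-0.965, 0.262, -0.001], [0.262, 0.965, 0.0], [0.001, -0.0, -1.0]]
force: [-0.2, 0.4, -0.3]
finger_gap: 0.0497
gripper_force: 0.0
```

```bash
python3 - <<'E'
from plan import *
st=here(); inr(); plan(st,[[(*rd(.053,-.053),.0845,YAW)]])
look()
E
```

```text
clock 30.93 [ 0.6707 -0.0224  0.1396] psi -0.2653 gap 0.0497 gf 0.0 [-0.207   0.3733 -0.2814]
in reader [ 0.0527 -0.0525] r 0.0744 th 0.7877
call 0 tx -0.03 ty -0.05 tz 5.51 yaw -0.000 rows>= 2
top [ 0.8266 -0.0022] -1.403 68.4 19.0
top [ 0.8226 -0.0763] 1.214 63.8 18.1
```

Request:
apply_moves([
  {"tx":0,"ty":-0.05,"tz":2,"yaw":0},
  {"tx":0,"ty":-0.05,"tz":4,"yaw":0},
  {"tx":0,"ty":-0.05,"tz":5.5,"yaw":0},
  {"tx":0,"ty":-0.05,"tz":5.5,"yaw":0},
  {"tx":0,"ty":-0.05,"tz":5.5,"yaw":0},
])

```text
clock: 31.4
eef_pos: [0.6702, -0.0223, 0.0846]
tool_rot: [[-0.965, 0.261, -0.001], [0.261, 0.965, 0.0], [0.001, -0.0, -1.0]]
force: [-0.3, 0.9, 0.4]
finger_gap: 0.0502
gripper_force: 0.0
```

Request:
apply_moves([
  {"tx":0,"ty":0,"tz":0,"yaw":0},
  {"tx":0,"ty":0,"tz":0,"yaw":0},
  {"tx":0,"ty":0,"tz":0,"yaw":0},
  {"tx":0,"ty":0,"tz":0,"yaw":0},
  {"tx":0,"ty":0,"tz":0,"yaw":0},
  {"tx":0,"ty":0,"tz":0,"yaw":0},
], jaw=1.8)

```text
clock: 31.9
eef_pos: [0.6714, -0.0228, 0.0856]
tool_rot: [[-0.965, 0.262, 0.001], [0.262, 0.965, -0.0], [-0.001, 0.0, -1.0]]
force: [-1.0, -0.2, 6.7]
finger_gap: 0.025
gripper_force: 30.0
```

Request:
apply_moves([
  {"tx":0,"ty":0,"tz":-0.4,"yaw":0},
  {"tx":0,"ty":0,"tz":-0.8,"yaw":0},
  {"tx":0,"ty":0,"tz":-1.2,"yaw":0},
  {"tx":0,"ty":0,"tz":-1.2,"yaw":0},
  {"tx":0,"ty":0,"tz":-1.2,"yaw":0},
])

```text
clock: 32.32
eef_pos: [0.6706, -0.0229, 0.0966]
tool_rot: [[-0.965, 0.262, -0.001], [0.262, 0.965, -0.0], [0.001, -0.0, -1.0]]
force: [2.9, -2.5, -11.6]
finger_gap: 0.0255
gripper_force: 30.0
```

Request:
apply_moves([
  {"tx":-0.3,"ty":0.33,"tz":0,"yaw":0},
  {"tx":-0.65,"ty":0.74,"tz":0,"yaw":0},
  {"tx":-1.19,"ty":1.55,"tz":0,"yaw":0},
  {"tx":-1.63,"ty":2.43,"tz":0,"yaw":0},
  {"tx":-1.94,"ty":3.36,"tz":0,"yaw":0},
  {"tx":-2.13,"ty":4.32,"tz":0,"yaw":0},
  {"tx":-2.18,"ty":4.85,"tz":0,"yaw":0},
  {"tx":-2.2,"ty":5.3,"tz":0,"yaw":0},
  {"tx":-2.2,"ty":5.3,"tz":0,"yaw":0},
  {"tx":-2.2,"ty":5.3,"tz":0,"yaw":0},
])

```text
clock: 33.15
eef_pos: [0.7058, 0.0233, 0.0968]
tool_rot: [[-0.965, 0.261, -0.0], [0.261, 0.965, 0.0], [0.001, 0.0, -1.0]]
force: [-2.9, 2.6, -11.4]
finger_gap: 0.0254
gripper_force: 30.0
```

```bash
python3 -c "
from plan import *
here();inr()"
```

```text
clock 33.15 [0.7058 0.0233 0.0968] psi -0.2644 gap 0.0254 gf 30.0 [ -2.8589   2.5835 -11.4287]
in reader [0.0746 0.0007] r 0.0746 th 1.5804
```

Request:
apply_moves([
  {"tx":0,"ty":0,"tz":0.4,"yaw":0},
  {"tx":0,"ty":0,"tz":0.8,"yaw":0},
  {"tx":0,"ty":0,"tz":1.2,"yaw":0},
  {"tx":0,"ty":0,"tz":1.2,"yaw":0},
  {"tx":0,"ty":0,"tz":1.2,"yaw":0},
])

```text
clock: 33.57
eef_pos: [0.706, 0.0226, 0.0857]
tool_rot: [[-0.965, 0.262, -0.0], [0.262, 0.965, 0.0], [0.0, 0.0, -1.0]]
force: [-7.1, 3.0, -2.1]
finger_gap: 0.0255
gripper_force: 30.0
```

Request:
apply_moves([
  {"tx":0,"ty":0,"tz":0,"yaw":0},
  {"tx":0,"ty":0,"tz":0,"yaw":0},
  {"tx":0,"ty":0,"tz":0,"yaw":0},
  {"tx":0,"ty":0,"tz":0,"yaw":0},
  {"tx":0,"ty":0,"tz":-4,"yaw":0},
  {"tx":0,"ty":0,"tz":-8,"yaw":0},
  {"tx":20.2,"ty":25.4,"tz":-21,"yaw":0},
  {"tx":20.2,"ty":25.4,"tz":-21,"yaw":0},
  {"tx":20.2,"ty":25.4,"tz":-21,"yaw":0},
  {"tx":20.2,"ty":25.4,"tz":-21,"yaw":0},
  {"tx":20.2,"ty":25.4,"tz":-21,"yaw":0},
  {"tx":20.2,"ty":25.4,"tz":-21,"yaw":0},
  {"tx":20.2,"ty":25.4,"tz":-21,"yaw":0},
  {"tx":20.2,"ty":25.4,"tz":-21,"yaw":0},
  {"tx":20.2,"ty":25.4,"tz":-21,"yaw":0},
  {"tx":20.2,"ty":25.4,"tz":-21,"yaw":0},
  {"tx":20.2,"ty":25.4,"tz":-21,"yaw":0},
  {"tx":20.2,"ty":25.4,"tz":-21,"yaw":0},
  {"tx":20.2,"ty":25.4,"tz":-21,"yaw":0},
], jaw=5)

```text
clock: 35.15
eef_pos: [0.578, 0.3193, 0.2941]
tool_rot: [[-0.965, 0.263, -0.001], [0.263, 0.965, -0.001], [0.001, -0.001, -1.0]]
force: [0.2, -0.1, -0.2]
finger_gap: 0.0503
gripper_force: 0.0
```

```bash
python3 - <<'E'
from plan import *
st=here(); im,c=shot('w12')
for o in cass(im,c,500,3000): print(*o)
look()
E
```

```text
clock 35.15 [0.578  0.3193 0.2941] psi -0.2661 gap 0.0503 gf 0.0 [ 0.2292 -0.097  -0.2312]
[0.4627 0.3852] 0.5652712545455862 67.90006256103516 26.331674575805664 79 [353.4488  74.8458]
[0.5241 0.4073] -0.4560691995742416 67.65495300292969 25.025379180908203 80 [385.3539 124.11  ]
```

```bash
python3 - <<'E'
from plan import *
import json
C={'C':(.463,.3857,.567),'D':(.5248,.4075,-.452)}; json.dump(C,open('C.json','w'))
st=here(); p,a=grasp('C',C); print(p)
plan(st,[[(*p,.06,a),(*p,.02,a),(*p,-.0215,a)]])
E
```

```text
clock 35.25 [0.578  0.3194 0.2943] psi -0.2662 gap 0.0501 gf 0.0 [-0.0236  0.5315 -0.3808]
(np.float64(0.44402088819260693), np.float64(0.3736151617717707))
call 0 tx 14.35 ty 1.70 tz 23.43 yaw -0.833 rows>= 7
call 0 tx 14.35 ty 1.70 tz 27.43 yaw -0.833 rows>= 8
call 0 tx 14.35 ty 1.70 tz 31.58 yaw -0.833 rows>= 9
```

Request:
apply_moves([
  {"tx":14.3,"ty":1.7,"tz":23.4,"yaw":-0.833},
  {"tx":14.3,"ty":1.7,"tz":23.4,"yaw":-0.833},
  {"tx":14.3,"ty":1.7,"tz":23.4,"yaw":-0.833},
  {"tx":14.3,"ty":1.7,"tz":23.4,"yaw":-0.833},
  {"tx":14.3,"ty":1.7,"tz":23.4,"yaw":-0.833},
  {"tx":14.3,"ty":1.7,"tz":23.4,"yaw":-0.833},
  {"tx":14.3,"ty":1.7,"tz":23.4,"yaw":-0.833},
  {"tx":14.3,"ty":1.7,"tz":23.4,"yaw":-0.833},
  {"tx":14.3,"ty":1.7,"tz":23.4,"yaw":-0.833},
  {"tx":14.3,"ty":1.7,"tz":23.4,"yaw":-0.833},
  {"tx":14.3,"ty":1.7,"tz":26,"yaw":-0.833},
  {"tx":14.3,"ty":1.7,"tz":28,"yaw":-0.833},
  {"tx":14.3,"ty":1.7,"tz":28,"yaw":-0.833},
  {"tx":14.3,"ty":1.7,"tz":28,"yaw":-0.833},
])

```text
clock: 36.42
eef_pos: [0.4451, 0.3744, 0.0158]
tool_rot: [[-0.844, -0.536, 0.0], [-0.536, 0.844, 0.0], [-0.0, 0.0, -1.0]]
force: [-0.1, -0.4, 0.1]
finger_gap: 0.0501
gripper_force: 0.0
```

```bash
python3 - <<'E'
from plan import *
import json
C=json.load(open('C.json'))
st=here(); p,a=grasp('C',C)
plan(st,[[(*p,-.0215,a)]])
E
```

```text
clock 36.42 [0.4451 0.3744 0.0158] psi 0.5661 gap 0.0501 gf 0.0 [-0.114  -0.3991  0.0662]
call 0 tx 0.13 ty -0.01 tz 3.73 yaw -0.001 rows>= 1
```

Request:
apply_moves([
  {"tx":0.1,"ty":0,"tz":2,"yaw":0},
  {"tx":0.1,"ty":0,"tz":3.2,"yaw":0},
  {"tx":0.1,"ty":0,"tz":3.7,"yaw":0},
  {"tx":0.1,"ty":0,"tz":3.7,"yaw":0},
  {"tx":0.1,"ty":0,"tz":3.7,"yaw":0},
])

```text
clock: 36.83
eef_pos: [0.4436, 0.3741, -0.0214]
tool_rot: [[-0.843, -0.538, 0.0], [-0.538, 0.843, 0.0], [-0.0, 0.0, -1.0]]
force: [-0.8, 0.1, -0.8]
finger_gap: 0.0499
gripper_force: 0.0
```

Request:
apply_moves([
  {"tx":0,"ty":0,"tz":0,"yaw":0},
  {"tx":0,"ty":0,"tz":0,"yaw":0},
  {"tx":0,"ty":0,"tz":0,"yaw":0},
  {"tx":0,"ty":0,"tz":0,"yaw":0},
  {"tx":0,"ty":0,"tz":0,"yaw":0},
  {"tx":0,"ty":0,"tz":0,"yaw":0},
], jaw=1.8)

```text
clock: 37.33
eef_pos: [0.4433, 0.3741, -0.0217]
tool_rot: [[-0.843, -0.538, 0.0], [-0.538, 0.843, 0.0], [-0.0, 0.0, -1.0]]
force: [-1.9, -0.7, 6.5]
finger_gap: 0.0247
gripper_force: 30.0
```

Request:
apply_moves([
  {"tx":0,"ty":0,"tz":-4,"yaw":0},
  {"tx":0,"ty":0,"tz":-8,"yaw":0},
  {"tx":0,"ty":0,"tz":-12,"yaw":0},
  {"tx":12.5,"ty":-26.3,"tz":-13.2,"yaw":0.831},
  {"tx":12.5,"ty":-26.3,"tz":-13.2,"yaw":0.831},
  {"tx":12.5,"ty":-26.3,"tz":-13.2,"yaw":0.831},
  {"tx":12.5,"ty":-26.3,"tz":-13.2,"yaw":0.831},
  {"tx":12.5,"ty":-26.3,"tz":-13.2,"yaw":0.831},
  {"tx":12.5,"ty":-26.3,"tz":-13.2,"yaw":0.831},
  {"tx":12.5,"ty":-26.3,"tz":-13.2,"yaw":0.831},
  {"tx":12.5,"ty":-26.3,"tz":-13.2,"yaw":0.831},
  {"tx":12.5,"ty":-26.3,"tz":-13.2,"yaw":0.831},
  {"tx":12.5,"ty":-26.3,"tz":-13.2,"yaw":0.831},
  {"tx":12.5,"ty":-26.3,"tz":-13.2,"yaw":0.831},
  {"tx":12.5,"ty":-26.3,"tz":-13.2,"yaw":0.831},
])

```text
clock: 38.58
eef_pos: [0.4792, 0.0862, 0.1098]
tool_rot: [[-0.966, 0.258, -0.0], [0.258, 0.966, 0.0], [0.0, -0.0, -1.0]]
force: [0.0, -0.1, 0.6]
finger_gap: 0.0241
gripper_force: 30.0
```

Request:
apply_moves([
  {"tx":0,"ty":0,"tz":3,"yaw":0},
  {"tx":0,"ty":0,"tz":6,"yaw":0},
  {"tx":0,"ty":0,"tz":8.2,"yaw":0},
  {"tx":0,"ty":0,"tz":8.2,"yaw":0},
  {"tx":0,"ty":0,"tz":8.2,"yaw":0},
])

```text
clock: 39.0
eef_pos: [0.4786, 0.0857, 0.0275]
tool_rot: [[-0.966, 0.258, -0.002], [0.258, 0.966, -0.0], [0.002, -0.001, -1.0]]
force: [1.8, 0.6, -0.5]
finger_gap: 0.0244
gripper_force: 30.0
```

```bash
cat >> plan.py <<'E'
def edge():
    im,c=shot('e%.0f'%(100*manip.state()['clock'])); g=cv2.cvtColor(cv2.medianBlur(im,5),cv2.COLOR_RGB2HSV); s=g[250:290,310:338].astype(float).mean(1)
    print('V',s[10:32,2].round(),'S',s[10:32,1].round())
E
python3 - <<'E'
from plan import *
st=here(); inr(); plan(st,[[(*rd(-.1072,.0003),.0272,YAW)]]); edge()
E
```

```text
clock 39.00 [0.4786 0.0857 0.0275] psi -0.2612 gap 0.0244 gf 30.0 [ 1.8296  0.6343 -0.4681]
in reader [-0.161   0.0015] r 0.1610 th 4.7032
call 0 tx -5.38 ty -0.14 tz 0.03 yaw 0.004 rows>= 2
V [120. 120. 120. 121. 121. 121. 121. 122. 123. 125. 137. 145. 148. 151.
 163. 176. 181. 183. 184. 185. 185. 185.] S [30. 30. 30. 30. 29. 29. 29. 29. 29. 29. 20. 13. 13. 14. 15. 15. 15. 15.
 16. 16. 15. 15.]
```

Request:
apply_moves([
  {"tx":-0.4,"ty":-0.12,"tz":0,"yaw":0.004},
  {"tx":-0.8,"ty":-0.12,"tz":0,"yaw":0.004},
  {"tx":-1.6,"ty":-0.12,"tz":0,"yaw":0.004},
  {"tx":-2.4,"ty":-0.12,"tz":0,"yaw":0.004},
  {"tx":-3.0,"ty":-0.12,"tz":0,"yaw":0.004},
  {"tx":-3.8,"ty":-0.12,"tz":0,"yaw":0.004},
  {"tx":-4.5,"ty":-0.12,"tz":0,"yaw":0.004},
  {"tx":-5.1,"ty":-0.12,"tz":0,"yaw":0.004},
  {"tx":-5.4,"ty":-0.12,"tz":0,"yaw":0.004},
  {"tx":-5.5,"ty":-0.12,"tz":0,"yaw":0.004},
  {"tx":-5.5,"ty":-0.12,"tz":0,"yaw":0.004},
])

```text
clock: 39.97
eef_pos: [0.5299, 0.0697, 0.0271]
tool_rot: [[-0.965, 0.264, -0.005], [0.264, 0.965, 0.0], [0.005, -0.001, -1.0]]
force: [-14.5, 5.7, 3.4]
finger_gap: 0.0247
gripper_force: 30.0
```

```bash
python3 - <<'E'
from plan import *
here(); inr()
E
```

```text
clock 39.97 [0.5299 0.0697 0.0271] psi -0.2670 gap 0.0247 gf 30.0 [-14.5415   5.7239   3.4439]
in reader [-0.1073 -0.0006] r 0.1073 th -1.5656
```

Request:
apply_moves([
  {"tx":0.2,"ty":0,"tz":0,"yaw":0},
  {"tx":0.2,"ty":0,"tz":0,"yaw":0},
  {"tx":0.2,"ty":0,"tz":0,"yaw":0},
  {"tx":0.2,"ty":0,"tz":0,"yaw":0},
  {"tx":0.2,"ty":0,"tz":-4,"yaw":0},
  {"tx":0.2,"ty":0,"tz":-8,"yaw":0},
  {"tx":0.2,"ty":0,"tz":-11.2,"yaw":0},
  {"tx":-18,"ty":0.05,"tz":-11.2,"yaw":0},
  {"tx":-18,"ty":0.05,"tz":-11.2,"yaw":0},
  {"tx":-18,"ty":0.05,"tz":-11.2,"yaw":0},
  {"tx":-18,"ty":0.05,"tz":-11.2,"yaw":0},
  {"tx":-18,"ty":0.05,"tz":-11.2,"yaw":0},
  {"tx":-18,"ty":0.05,"tz":-11.2,"yaw":0},
  {"tx":-18,"ty":0.05,"tz":-11.2,"yaw":0},
  {"tx":-18,"ty":0.05,"tz":-11.2,"yaw":0},
], jaw=5)

```text
clock: 41.22
eef_pos: [0.7052, 0.0227, 0.1396]
tool_rot: [[-0.965, 0.264, -0.001], [0.264, 0.965, 0.0], [0.001, -0.0, -1.0]]
force: [0.4, 0.3, 0.5]
finger_gap: 0.0502
gripper_force: 0.0
```

```bash
python3 - <<'E'
from plan import *
st=here(); inr(); plan(st,[[(*rd(.075,0),.0845,YAW)]])
E
```

```text
clock 41.22 [0.7052 0.0227 0.1396] psi -0.2668 gap 0.0502 gf 0.0 [0.3634 0.2501 0.5067]
in reader [0.0742 0.    ] r 0.0742 th 1.5712
call 0 tx -0.08 ty -0.00 tz 5.51 yaw -0.002 rows>= 2
```

Request:
apply_moves([
  {"tx":-0.08,"ty":0,"tz":2,"yaw":0},
  {"tx":-0.08,"ty":0,"tz":4,"yaw":0},
  {"tx":-0.08,"ty":0,"tz":5.5,"yaw":0},
  {"tx":-0.08,"ty":0,"tz":5.5,"yaw":0},
  {"tx":-0.08,"ty":0,"tz":5.5,"yaw":0},
])

```text
clock: 41.63
eef_pos: [0.7058, 0.0226, 0.0845]
tool_rot: [[-0.965, 0.263, -0.002], [0.263, 0.965, -0.0], [0.001, -0.0, -1.0]]
force: [-0.1, -0.1, 0.8]
finger_gap: 0.0502
gripper_force: 0.0
```

Request:
apply_moves([
  {"tx":0,"ty":0,"tz":0,"yaw":0},
  {"tx":0,"ty":0,"tz":0,"yaw":0},
  {"tx":0,"ty":0,"tz":0,"yaw":0},
  {"tx":0,"ty":0,"tz":0,"yaw":0},
  {"tx":0,"ty":0,"tz":0,"yaw":0},
  {"tx":0,"ty":0,"tz":0,"yaw":0},
], jaw=1.8)

```text
clock: 42.13
eef_pos: [0.7072, 0.0224, 0.0857]
tool_rot: [[-0.965, 0.264, 0.001], [0.264, 0.965, 0.0], [-0.001, 0.0, -1.0]]
force: [0.1, 0.5, 6.7]
finger_gap: 0.0256
gripper_force: 30.0
```

Request:
apply_moves([
  {"tx":0,"ty":0,"tz":-0.4,"yaw":0},
  {"tx":0,"ty":0,"tz":-0.8,"yaw":0},
  {"tx":0,"ty":0,"tz":-1.2,"yaw":0},
  {"tx":0,"ty":0,"tz":-1.2,"yaw":0},
  {"tx":0,"ty":0,"tz":-1.2,"yaw":0},
])

```text
clock: 42.55
eef_pos: [0.7066, 0.0223, 0.0965]
tool_rot: [[-0.965, 0.264, 0.0], [0.264, 0.965, 0.0], [-0.0, 0.0, -1.0]]
force: [6.6, -0.2, -11.5]
finger_gap: 0.0251
gripper_force: 30.0
```

Request:
apply_moves([
  {"tx":0.02,"ty":0.45,"tz":0,"yaw":0},
  {"tx":0.06,"ty":0.98,"tz":0,"yaw":0},
  {"tx":0.26,"ty":1.94,"tz":0,"yaw":0},
  {"tx":0.57,"ty":2.87,"tz":0,"yaw":0},
  {"tx":1.0,"ty":3.75,"tz":0,"yaw":0},
  {"tx":1.55,"ty":4.57,"tz":0,"yaw":0},
  {"tx":1.88,"ty":4.95,"tz":0,"yaw":0},
  {"tx":2.2,"ty":5.3,"tz":0,"yaw":0},
  {"tx":2.2,"ty":5.3,"tz":0,"yaw":0},
  {"tx":2.2,"ty":5.3,"tz":0,"yaw":0},
])

```text
clock: 43.38
eef_pos: [0.6988, 0.0796, 0.0967]
tool_rot: [[-0.965, 0.263, -0.001], [0.263, 0.965, 0.0], [0.001, -0.0, -1.0]]
force: [-1.5, 2.0, -11.8]
finger_gap: 0.0252
gripper_force: 30.0
```

```bash
python3 -c "
from plan import *
here();inr()"
```

```text
clock 43.38 [0.6988 0.0796 0.0967] psi -0.2666 gap 0.0252 gf 30.0 [ -1.5318   1.9897 -11.8244]
in reader [0.0531 0.0533] r 0.0752 th 2.3578
```

Request:
apply_moves([
  {"tx":0,"ty":0,"tz":0.4,"yaw":0},
  {"tx":0,"ty":0,"tz":0.8,"yaw":0},
  {"tx":0,"ty":0,"tz":1.2,"yaw":0},
  {"tx":0,"ty":0,"tz":1.2,"yaw":0},
  {"tx":0,"ty":0,"tz":1.2,"yaw":0},
])

```text
clock: 43.8
eef_pos: [0.6998, 0.0788, 0.0855]
tool_rot: [[-0.965, 0.264, 0.0], [0.264, 0.965, -0.0], [-0.0, -0.0, -1.0]]
force: [-4.6, -1.7, -0.1]
finger_gap: 0.025
gripper_force: 30.0
```

Request:
apply_moves([
  {"tx":0,"ty":0,"tz":0,"yaw":0},
  {"tx":0,"ty":0,"tz":0,"yaw":0},
  {"tx":0,"ty":0,"tz":0,"yaw":0},
  {"tx":0,"ty":0,"tz":0,"yaw":0},
  {"tx":0,"ty":0,"tz":-4,"yaw":0},
  {"tx":0,"ty":0,"tz":-7.5,"yaw":0},
  {"tx":27.6,"ty":27.4,"tz":-7.5,"yaw":0.185},
  {"tx":27.6,"ty":27.4,"tz":-7.5,"yaw":0.185},
  {"tx":27.6,"ty":27.4,"tz":-7.5,"yaw":0.185},
  {"tx":27.6,"ty":27.4,"tz":-7.5,"yaw":0.185},
  {"tx":27.6,"ty":27.4,"tz":-7.5,"yaw":0.185},
  {"tx":27.6,"ty":27.4,"tz":-7.5,"yaw":0.185},
  {"tx":27.6,"ty":27.4,"tz":-7.5,"yaw":0.185},
  {"tx":27.6,"ty":27.4,"tz":-7.5,"yaw":0.185},
  {"tx":27.6,"ty":27.4,"tz":-7.5,"yaw":0.185},
  {"tx":27.6,"ty":27.4,"tz":-7.5,"yaw":0.185},
  {"tx":27.6,"ty":27.4,"tz":-7.5,"yaw":0.185},
  {"tx":27.6,"ty":27.4,"tz":-7.5,"yaw":0.185},
], jaw=5)

```text
clock: 45.3
eef_pos: [0.5053, 0.4168, 0.16]
tool_rot: [[-0.9, 0.435, 0.0], [0.435, 0.9, 0.0], [-0.0, 0.0, -1.0]]
force: [-0.1, 0.4, -0.9]
finger_gap: 0.0499
gripper_force: 0.0
```

```bash
python3 - <<'E'
from plan import *
import json
C=json.load(open('C.json'))
st=here(); p,a=grasp('D',C); look(); im,c=shot('w13')
# white body of D seen between the open fingers: central pixels
h=cv2.cvtColor(cv2.medianBlur(im,5),cv2.COLOR_RGB2HSV)
mat=cv2.inRange(h,np.array((80,13,20)),np.array((103,130,255)))
x,y,t=C['D'];R=np.array([[np.cos(t),-np.sin(t)],[np.sin(t),np.cos(t)]])
print('corners px',proj(c,[(*(np.array([x,y])+R@q),.008) for q in((-.035,-.0125),(-.035,.0125))]))
cand=(h[:,:,1]<22)&(h[:,:,2]>110); cand[:100]=0;cand[290:]=0
for q in blobs(cand.astype(np.uint8)*255,200): print(cv2.boundingRect(q),cv2.minAreaRect(q))
plan(st,[[(*p,-.0215,a)]])
E
```

```text
clock 45.30 [0.5053 0.4168 0.16  ] psi -0.4502 gap 0.0499 gf 0.0 [-0.0791  0.4341 -0.8696]
top [0.5253 0.4069] -0.479 68.8 26.4
corners px [[311.0433 196.4413]
 [339.4833 196.4584]]
(308, 196, 32, 68) ((324.3149108886719, 229.01657104492188), (29.853416442871094, 67.27530670166016), 3.012787342071533)
(190, 186, 56, 55) ((217.13702392578125, 212.80691528320312), (75.28971099853516, 27.306333541870117), 35.36246109008789)
(332, 100, 59, 29) ((364.51458740234375, 105.61901092529297), (64.31562042236328, 21.567447662353516), 22.750974655151367)
call 0 tx 0.09 ty 0.01 tz 18.15 yaw 0.002 rows>= 5
```

Request:
apply_moves([
  {"tx":0.09,"ty":0,"tz":4,"yaw":0},
  {"tx":0.09,"ty":0,"tz":8,"yaw":0},
  {"tx":0.09,"ty":0,"tz":12,"yaw":0},
  {"tx":0.09,"ty":0,"tz":15,"yaw":0},
  {"tx":0.09,"ty":0,"tz":17,"yaw":0},
  {"tx":0.09,"ty":0,"tz":18.1,"yaw":0},
  {"tx":0.09,"ty":0,"tz":18.1,"yaw":0},
  {"tx":0.09,"ty":0,"tz":18.1,"yaw":0},
])

```text
clock: 46.07
eef_pos: [0.5055, 0.4162, -0.0208]
tool_rot: [[-0.899, 0.438, 0.0], [0.438, 0.899, 0.0], [-0.0, 0.0, -1.0]]
force: [0.8, -0.2, 0.6]
finger_gap: 0.0501
gripper_force: 0.0
```

Request:
apply_moves([
  {"tx":0,"ty":0,"tz":0,"yaw":0},
  {"tx":0,"ty":0,"tz":0,"yaw":0},
  {"tx":0,"ty":0,"tz":0,"yaw":0},
  {"tx":0,"ty":0,"tz":0,"yaw":0},
  {"tx":0,"ty":0,"tz":0,"yaw":0},
  {"tx":0,"ty":0,"tz":0,"yaw":0},
], jaw=1.8)

```text
clock: 46.57
eef_pos: [0.505, 0.417, -0.0204]
tool_rot: [[-0.9, 0.437, 0.001], [0.437, 0.9, 0.0], [-0.0, 0.001, -1.0]]
force: [-0.4, -1.6, 7.7]
finger_gap: 0.0241
gripper_force: 30.0
```

Request:
apply_moves([
  {"tx":0,"ty":0,"tz":-4,"yaw":0},
  {"tx":0,"ty":0,"tz":-8,"yaw":0},
  {"tx":0,"ty":0,"tz":-12,"yaw":0},
  {"tx":-12.2,"ty":-31.1,"tz":-13.2,"yaw":-0.186},
  {"tx":-12.2,"ty":-31.1,"tz":-13.2,"yaw":-0.186},
  {"tx":-12.2,"ty":-31.1,"tz":-13.2,"yaw":-0.186},
  {"tx":-12.2,"ty":-31.1,"tz":-13.2,"yaw":-0.186},
  {"tx":-12.2,"ty":-31.1,"tz":-13.2,"yaw":-0.186},
  {"tx":-12.2,"ty":-31.1,"tz":-13.2,"yaw":-0.186},
  {"tx":-12.2,"ty":-31.1,"tz":-13.2,"yaw":-0.186},
  {"tx":-12.2,"ty":-31.1,"tz":-13.2,"yaw":-0.186},
  {"tx":-12.2,"ty":-31.1,"tz":-13.2,"yaw":-0.186},
  {"tx":-12.2,"ty":-31.1,"tz":-13.2,"yaw":-0.186},
  {"tx":-12.2,"ty":-31.1,"tz":-13.2,"yaw":-0.186},
  {"tx":-12.2,"ty":-31.1,"tz":-13.2,"yaw":-0.186},
  {"tx":-12.2,"ty":-31.1,"tz":-13.2,"yaw":-0.186},
])

```text
clock: 47.9
eef_pos: [0.4787, 0.0848, 0.1109]
tool_rot: [[-0.965, 0.261, 0.0], [0.261, 0.965, 0.0], [-0.0, 0.0, -1.0]]
force: [-1.0, 0.4, -1.3]
finger_gap: 0.0242
gripper_force: 30.0
```

Request:
apply_moves([
  {"tx":0,"ty":0,"tz":3,"yaw":0},
  {"tx":0,"ty":0,"tz":6,"yaw":0},
  {"tx":0,"ty":0,"tz":8.2,"yaw":0},
  {"tx":0,"ty":0,"tz":8.2,"yaw":0},
  {"tx":0,"ty":0,"tz":8.2,"yaw":0},
])

```text
clock: 48.32
eef_pos: [0.478, 0.0844, 0.0285]
tool_rot: [[-0.965, 0.261, -0.002], [0.261, 0.965, -0.0], [0.002, -0.001, -1.0]]
force: [0.8, 0.1, 0.0]
finger_gap: 0.0242
gripper_force: 30.0
```

```bash
python3 - <<'E'
from plan import *
st=here(); inr(); plan(st,[[(*rd(-.1072,.0003),.0272,YAW)]]); edge()
E
```

```text
clock 48.32 [0.478  0.0844 0.0285] psi -0.2645 gap 0.0242 gf 30.0 [0.8399 0.0674 0.0022]
in reader [-0.1612  0.    ] r 0.1612 th 4.7122
call 0 tx -5.40 ty 0.02 tz 0.13 yaw 0.000 rows>= 2
V [119. 120. 120. 120. 121. 123. 136. 146. 148. 151. 164. 178. 181. 183.
 184. 185. 185. 185. 185. 185. 185. 185.] S [29. 29. 29. 30. 30. 29. 19. 14. 14. 14. 15. 16. 15. 15. 15. 15. 15. 15.
 15. 15. 15. 15.]
```

Request:
apply_moves([
  {"tx":-0.4,"ty":0,"tz":0,"yaw":0},
  {"tx":-0.8,"ty":0,"tz":0,"yaw":0},
  {"tx":-1.6,"ty":0,"tz":0,"yaw":0},
  {"tx":-2.4,"ty":0,"tz":0,"yaw":0},
  {"tx":-3.0,"ty":0,"tz":0,"yaw":0},
  {"tx":-3.8,"ty":0,"tz":0,"yaw":0},
  {"tx":-4.5,"ty":0,"tz":0,"yaw":0},
  {"tx":-5.1,"ty":0,"tz":0,"yaw":0},
  {"tx":-5.4,"ty":0,"tz":0,"yaw":0},
  {"tx":-5.6,"ty":0,"tz":0,"yaw":0},
  {"tx":-5.6,"ty":0,"tz":0,"yaw":0},
])

```text
clock: 49.28
eef_pos: [0.531, 0.069, 0.0284]
tool_rot: [[-0.965, 0.263, -0.004], [0.263, 0.965, 0.0], [0.004, -0.001, -1.0]]
force: [-10.2, 3.9, 7.2]
finger_gap: 0.0245
gripper_force: 33.0
```

```bash
python3 - <<'E'
from plan import *
here(); inr()
E
```

```text
clock 49.28 [0.531  0.069  0.0284] psi -0.2660 gap 0.0245 gf 33.0 [-10.2266   3.9287   7.1827]
in reader [-0.1061 -0.0009] r 0.1061 th -1.5625
```

Request:
apply_moves([
  {"tx":0.2,"ty":0,"tz":0,"yaw":0},
  {"tx":0.2,"ty":0,"tz":0,"yaw":0},
  {"tx":0.2,"ty":0,"tz":0,"yaw":0},
  {"tx":0.2,"ty":0,"tz":0,"yaw":0},
  {"tx":0.2,"ty":0,"tz":-4,"yaw":0},
  {"tx":0.2,"ty":0,"tz":-8,"yaw":0},
  {"tx":0.2,"ty":0,"tz":-11.2,"yaw":0},
  {"tx":-15.8,"ty":5.3,"tz":-11.2,"yaw":0},
  {"tx":-15.8,"ty":5.3,"tz":-11.2,"yaw":0},
  {"tx":-15.8,"ty":5.3,"tz":-11.2,"yaw":0},
  {"tx":-15.8,"ty":5.3,"tz":-11.2,"yaw":0},
  {"tx":-15.8,"ty":5.3,"tz":-11.2,"yaw":0},
  {"tx":-15.8,"ty":5.3,"tz":-11.2,"yaw":0},
  {"tx":-15.8,"ty":5.3,"tz":-11.2,"yaw":0},
  {"tx":-15.8,"ty":5.3,"tz":-11.2,"yaw":0},
], jaw=5)

```text
clock: 50.53
eef_pos: [0.6979, 0.0785, 0.1407]
tool_rot: [[-0.965, 0.263, -0.001], [0.263, 0.965, -0.0], [0.001, -0.0, -1.0]]
force: [-0.4, 0.3, 0.8]
finger_gap: 0.05
gripper_force: 0.0
```

```bash
python3 - <<'E'
from plan import *
st=here(); inr(); plan(st,[[(*rd(.053,.053),.0845,YAW)]])
E
```

```text
clock 50.53 [0.6979 0.0785 0.1407] psi -0.2658 gap 0.0500 gf 0.0 [-0.4165  0.3297  0.7647]
in reader [0.0525 0.052 ] r 0.0739 th 2.3517
call 0 tx -0.05 ty 0.10 tz 5.62 yaw -0.001 rows>= 2
```

Request:
apply_moves([
  {"tx":-0.05,"ty":0.1,"tz":2,"yaw":0},
  {"tx":-0.05,"ty":0.1,"tz":4,"yaw":0},
  {"tx":-0.05,"ty":0.1,"tz":5.6,"yaw":0},
  {"tx":-0.05,"ty":0.1,"tz":5.6,"yaw":0},
  {"tx":-0.05,"ty":0.1,"tz":5.6,"yaw":0},
])

```text
clock: 50.95
eef_pos: [0.6989, 0.0794, 0.0845]
tool_rot: [[-0.965, 0.263, -0.002], [0.263, 0.965, -0.0], [0.001, -0.001, -1.0]]
force: [-0.6, -0.3, 0.5]
finger_gap: 0.0498
gripper_force: 0.0
```

Request:
apply_moves([
  {"tx":0,"ty":0,"tz":0,"yaw":0},
  {"tx":0,"ty":0,"tz":0,"yaw":0},
  {"tx":0,"ty":0,"tz":0,"yaw":0},
  {"tx":0,"ty":0,"tz":0,"yaw":0},
  {"tx":0,"ty":0,"tz":0,"yaw":0},
  {"tx":0,"ty":0,"tz":0,"yaw":0},
], jaw=1.8)

```text
clock: 51.45
eef_pos: [0.7, 0.0794, 0.0857]
tool_rot: [[-0.965, 0.263, 0.0], [0.263, 0.965, -0.0], [-0.0, 0.0, -1.0]]
force: [-2.5, -0.7, 5.6]
finger_gap: 0.0253
gripper_force: 30.0
```

Request:
apply_moves([
  {"tx":0,"ty":0,"tz":-0.4,"yaw":0},
  {"tx":0,"ty":0,"tz":-0.8,"yaw":0},
  {"tx":0,"ty":0,"tz":-1.2,"yaw":0},
  {"tx":0,"ty":0,"tz":-1.2,"yaw":0},
  {"tx":0,"ty":0,"tz":-1.2,"yaw":0},
])

```text
clock: 51.87
eef_pos: [0.6995, 0.0794, 0.0967]
tool_rot: [[-0.965, 0.263, -0.0], [0.263, 0.965, -0.0], [0.0, -0.0, -1.0]]
force: [2.6, 0.7, -11.9]
finger_gap: 0.0254
gripper_force: 30.0
```

Request:
apply_moves([
  {"tx":0.35,"ty":0.32,"tz":0,"yaw":0},
  {"tx":0.74,"ty":0.65,"tz":0,"yaw":0},
  {"tx":1.55,"ty":1.19,"tz":0,"yaw":0},
  {"tx":2.43,"ty":1.63,"tz":0,"yaw":0},
  {"tx":3.36,"ty":1.94,"tz":0,"yaw":0},
  {"tx":4.32,"ty":2.13,"tz":0,"yaw":0},
  {"tx":4.85,"ty":2.18,"tz":0,"yaw":0},
  {"tx":5.3,"ty":2.2,"tz":0,"yaw":0},
  {"tx":5.3,"ty":2.2,"tz":0,"yaw":0},
  {"tx":5.3,"ty":2.2,"tz":0,"yaw":0},
])

```text
clock: 52.7
eef_pos: [0.6525, 0.1145, 0.0966]
tool_rot: [[-0.965, 0.262, -0.002], [0.262, 0.965, -0.001], [0.002, -0.002, -1.0]]
force: [-1.4, -7.6, -12.6]
finger_gap: 0.025
gripper_force: 30.0
```

```bash
python3 -c "
from plan import *
here();inr()"
```

```text
clock 52.70 [0.6525 0.1145 0.0966] psi -0.2650 gap 0.0250 gf 30.0 [ -1.3916  -7.617  -12.5518]
in reader [-0.0007  0.0748] r 0.0749 th 3.1506
```

Request:
apply_moves([
  {"tx":-0.1,"ty":0,"tz":0.2,"yaw":0},
  {"tx":-0.1,"ty":0,"tz":0.5,"yaw":0},
  {"tx":-0.1,"ty":0,"tz":0.9,"yaw":0},
  {"tx":-0.1,"ty":0,"tz":1.2,"yaw":0},
  {"tx":-0.1,"ty":0,"tz":1.2,"yaw":0},
  {"tx":-0.1,"ty":0,"tz":1.2,"yaw":0},
])

```text
clock: 53.2
eef_pos: [0.655, 0.1141, 0.0858]
tool_rot: [[-0.965, 0.262, 0.0], [0.262, 0.965, -0.001], [-0.001, -0.001, -1.0]]
force: [-1.8, -11.1, -0.3]
finger_gap: 0.0257
gripper_force: 30.0
```

Request:
apply_moves([
  {"tx":0,"ty":0,"tz":0,"yaw":0},
  {"tx":0,"ty":0,"tz":0,"yaw":0},
  {"tx":0,"ty":0,"tz":0,"yaw":0},
  {"tx":0,"ty":0,"tz":0,"yaw":0},
  {"tx":0,"ty":0,"tz":-4,"yaw":0},
  {"tx":0,"ty":0,"tz":-8,"yaw":0},
  {"tx":-4,"ty":0,"tz":-20,"yaw":0},
  {"tx":-4,"ty":0,"tz":-20,"yaw":0},
  {"tx":-4,"ty":0,"tz":-20,"yaw":0},
  {"tx":-4,"ty":0,"tz":-20,"yaw":0},
  {"tx":-4,"ty":0,"tz":-20,"yaw":0},
], jaw=5)

```text
clock: 54.12
eef_pos: [0.6956, 0.1041, 0.2881]
tool_rot: [[-0.965, 0.263, 0.005], [0.263, 0.965, 0.001], [-0.005, 0.002, -1.0]]
force: [-0.1, -0.0, -0.9]
finger_gap: 0.0498
gripper_force: 0.0
```

```bash
python3 - <<'E'
from plan import *
st=here(); im,c=shot('w14'); S=manip.grab_frame('side');cv2.imwrite('pics/s14.png',S[:,:,::-1])
cs,ct=manip.get_calibration('side'),manip.get_calibration('top')
S0=cv2.imread('pics/side0.png')[:,:,::-1].copy()
for I in (S0,S):
    for q in blobs(mask(I,(0,150,60),(9,255,255)),30): print('side red',cv2.boundingRect(q),cen(q))
k=rd(0,.075); print('pred knob top side',proj(cs,[(*k,.134),(*k,.142)]),'at0',proj(cs,[(*rd(0,-.075),.134)]))
for q in blobs(mask(im,(50,120,40),(80,255,255)),120):
    (u,r)=cv2.minEnclosingCircle(q)
    print('btn',cen(q),u,r,plane(c,[u],.09)[0])
v=np.hstack([cv2.resize(im[0:300,:,::-1],(640,300))]); cv2.imwrite('pics/w14v.png',v)
E
```

```text
clock 54.12 [0.6956 0.1041 0.2881] psi -0.2660 gap 0.0498 gf 0.0 [-0.1104 -0.0447 -0.9167]
side red (297, 213, 12, 16) [302.8312 220.3013]
side red (271, 248, 13, 18) [276.9803 256.7487]
pred knob top side [[276.9627 250.0804]
 [276.8515 246.2274]] at0 [[303.5436 214.7369]]
btn [128.685   39.3185] (128.37754821777344, 39.3775520324707) 17.504600524902344 [ 0.505  -0.0274  0.09  ]
```

View pics/w14v.png

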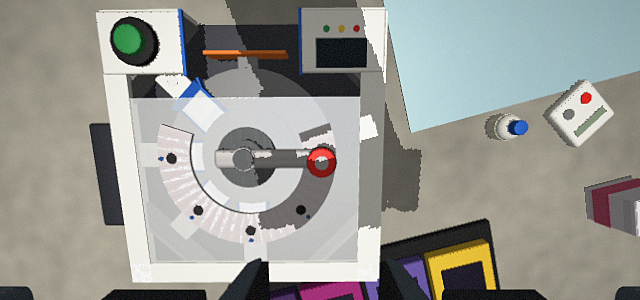

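```bash
python3 - <<'E'
from plan import *
im,c=load('w14');i3,c3=load('w3')
m=lambda i:cv2.minEnclosingCircle(blobs(mask(i,(50,120,40),(80,255,255)),120)[0])[0]
P,e=tri(c3,[m(i3)],c,[m(im)]);print(P,e)
ct=manip.get_calibration('top');P2,e2=tri(ct,[(326.0,280.5)],c,[m(im)]);print(P2,e2)
st=here();b=P[:2]
plan(st,[[(*b,.11,YAW)],[(*b,.075,YAW)]]); inr(P)
E
```

```text
[ 0.5051 -0.0272  0.0899] 0.0004707569625626709
[ 0.5062 -0.0257  0.0943] 7.904492987098476e-05
clock 54.22 [0.6933 0.104  0.284 ] psi -0.2657 gap 0.0500 gf 0.0 [ 0.4772  0.8529 -0.0916]
call 0 tx 14.71 ty -17.60 tz 17.40 yaw -0.001 rows>= 7
call 1 tx 0.00 ty 0.00 tz 3.50 yaw -0.000 rows>= 1
in reader [-0.1059 -0.1005] r 0.1460 th -0.8112
```

Request:
apply_moves([
  {"tx":14.7,"ty":-17.6,"tz":14,"yaw":0},
  {"tx":14.7,"ty":-17.6,"tz":14,"yaw":0},
  {"tx":14.7,"ty":-17.6,"tz":14,"yaw":0},
  {"tx":14.7,"ty":-17.6,"tz":14,"yaw":0},
  {"tx":14.7,"ty":-17.6,"tz":14,"yaw":0},
  {"tx":14.7,"ty":-17.6,"tz":14,"yaw":0},
  {"tx":14.7,"ty":-17.6,"tz":14,"yaw":0},
  {"tx":14.7,"ty":-17.6,"tz":17,"yaw":0},
  {"tx":14.7,"ty":-17.6,"tz":19,"yaw":0},
  {"tx":14.7,"ty":-17.6,"tz":21,"yaw":0},
  {"tx":14.7,"ty":-17.6,"tz":21.3,"yaw":0},
  {"tx":14.7,"ty":-17.6,"tz":21.3,"yaw":0},
  {"tx":14.7,"ty":-17.6,"tz":21.3,"yaw":0},
], jaw=0)

```text
clock: 55.3
eef_pos: [0.5053, -0.0271, 0.0719]
tool_rot: [[-0.965, 0.262, -0.001], [0.262, 0.965, 0.0], [0.001, -0.0, -1.0]]
force: [-1.5, 0.2, 2.2]
finger_gap: 0.0001
gripper_force: 0.7
```

Request:
apply_moves([
  {"tx":0,"ty":0,"tz":0.3,"yaw":0},
  {"tx":0,"ty":0,"tz":0.5,"yaw":0},
  {"tx":0,"ty":0,"tz":0.5,"yaw":0},
])

```text
clock: 55.55
eef_pos: [0.5064, -0.0273, 0.0674]
tool_rot: [[-0.965, 0.263, 0.001], [0.263, 0.965, -0.0], [-0.001, 0.0, -1.0]]
force: [-0.7, 2.0, 4.5]
finger_gap: 0.0007
gripper_force: 2.0
```

Request:
apply_moves([
  {"tx":0,"ty":0,"tz":0.2,"yaw":0},
  {"tx":0,"ty":0,"tz":0.4,"yaw":0},
  {"tx":0,"ty":0,"tz":0.4,"yaw":0},
])

```text
clock: 55.8
eef_pos: [0.5067, -0.0273, 0.0654]
tool_rot: [[-0.965, 0.263, -0.0], [0.263, 0.965, 0.0], [0.0, 0.0, -1.0]]
force: [-18.3, 3.3, 51.9]
finger_gap: 0.0002
gripper_force: 26.0
```

Request:
apply_moves([
  {"tx":0,"ty":0,"tz":-1,"yaw":0},
  {"tx":0,"ty":0,"tz":-4,"yaw":0},
  {"tx":0,"ty":0,"tz":-8,"yaw":0},
  {"tx":0,"ty":0,"tz":-12,"yaw":0},
  {"tx":0,"ty":0,"tz":-15,"yaw":0},
  {"tx":0,"ty":0,"tz":-15,"yaw":0},
  {"tx":0,"ty":0,"tz":-15,"yaw":0},
  {"tx":0,"ty":0,"tz":-15,"yaw":0},
])

```text
clock: 56.47
eef_pos: [0.5055, -0.0274, 0.2124]
tool_rot: [[-0.965, 0.263, -0.0], [0.263, 0.965, -0.0], [0.0, -0.0, -1.0]]
force: [0.7, -0.0, -0.4]
finger_gap: 0.0004
gripper_force: 0.0
```

```bash
python3 - <<'E'
from plan import *
here(); print(manip.sign_off())
E
```

```text
clock 56.47 [ 0.5055 -0.0274  0.2124] psi -0.2658 gap 0.0004 gf 0.0 [ 0.7347 -0.0121 -0.4363]
the job is handed in; nothing more can be done
None
```

I handed the job in at 56.5 s of the 210 s limit; the sign-off returned no verdict. The used cassette is in the tub, all four fresh cassettes are pushed to their stops, the carousel is at the read hole with the pin home, and start was then pressed fully and released.

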